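Crank up the planing stop

TASK

Take the loose crank out of its wooden caddy, lower it into the steel-rimmed hole in the planing-stop block and feel gently, without ever forcing it, for the hidden hex socket until its collar sits flush on the block. Then turn it clockwise to raise the metal stop until the red line on the stop is level with the top of the block. Leave the crank seated in the hole and do not disturb the other tools.

Things in the scene. Friction and masses are not known exactly. Their poses are not given: they have to be found in the camera images.
- station: Planing-stop block: fixed beech block 160 (x) x 320 (y) x 60 mm high on the bench. Origin at the centre of its underside, z up. In its frame the crank hole is centred at x 0, y -80 mm and the metal stop at x 0, y +90 mm.
- bore (a point): Centre of the mouth of the crank hole in the block's top face, 60 mm above the bench; axes as the block. Round vertical bore, 25.6 mm diameter, 30 mm deep, with a dark steel rim. Below it lies the hidden hex socket. A fully seated crank has its collar on the block and its tip 47.5 mm below this point.
- socket (a point): Centre of the mouth of the hidden steel hex socket on the screw spindle, 30 mm below the bore mouth: 20.2 mm across flats, 20 mm deep. Its axes do NOT show the hexagon's angle, which varies and must be felt. Misaligned, the tapered nose stops 0 to 5 mm below here; it slips in within about 6 degrees of a fit, every 60 degrees. Turning the spindle takes about 0.12 N m.
- stop (a joint): Height (m) of the top edge of the metal stop (12 x 90 mm plate) above the block's top. A 3 mm red line runs round it, centred 16 mm below that edge: 0.016 is line level with block. Starts 2 to 6 mm. A full crank turn clockwise seen from above raises it 12 mm, anticlockwise lowers it; nothing else moves it and it stays where left. Range -0.002 to 0.026.
- crank: Loose crank, about 0.4 kg, upright in the caddy. Origin at its lower tip on the axis, z up the shaft, x towards the knob. Heights in mm: hex foot 19 across flats 0-18 (flats face +x and -x; nose tapers to 15.4 over the last 4), round shaft 24 dia 18-47.5, collar 40 dia 47.5-53.5, flat arm 20 wide 53.5-61.5 (x -22 to +78), square hub 61.5-95, knob 61.5-100.
- crank_hub (a point): On the crank's axis, 80 mm above its tip, inside the square steel hub (26 x 26 mm, faces square to the crank's x and y, top 15 mm above this point, arm 18.5 mm below). Grasp across its y faces, on either side of the arm.
- crank_knob (a point): Centre of the crank's round upright wooden knob, 22 mm diameter, spinning freely on the arm 65 mm from the axis; this point is 80 mm above the crank's tip, 20 mm below the knob's top, 18.5 mm above the arm. Open about 45 mm beside it to stay clear of the hub.
- caddy: Fixed dark wooden block 120 x 120 x 55 mm high with a round hole of 27.2 mm, 50 mm deep, in its middle, in which the crank stands. Origin at the centre of its underside.
- chisel: Loose chisel lying on the bench, 250 mm long, wooden handle 26 mm thick; leave alone. Origin under its middle.
- gauge: Loose wooden marking gauge, 200 mm stem with a 60 mm square fence; leave alone. Origin under its middle.
- offcut: Loose pine offcut 55 x 140 x 24 mm lying near the caddy; leave alone. Origin under its middle.
- tape: Loose blue tape measure case 70 x 36 x 60 mm near the block; leave alone. Origin under its middle.

How it is judged:
On the way:
1. the crank is fully seated in the hex socket, its collar on the block (horizontal distance between crank and bore below 0.004 m and z of crank in the frame of bore below -0.044 m and angle between crank's own z axis and vertical below 0.07 rad), for 0.2 s.
At the end, for the whole second after the job is handed in: The stop stands 13.5 to 18.5 mm above the block (red line level with the block's top within 2.5 mm), and the crank is left upright and at rest in the socket: tip within 4 mm of the bore's axis and at least 44 mm below its mouth (fully home is 47.5 mm), tilted less than 0.07 rad (all of step 1 and value of joint stop between 0.0135 and 0.0185 m and linear speed of crank below 0.02 m/s); the robot touches nothing.
It fails at once if the crank is forced: over 45 N between the crank and the block while it is not yet home (tip less than 44 mm below the bore mouth), or over 90 N at any time ((contact force between crank and station above 45 N and z of crank in the frame of bore above -0.044 m) or contact force between crank and station above 90 N).
It fails at once if a bystander (chisel, gauge, offcut, tape measure) is moved by more than 20 mm (distance of any of chisel, gauge, offcut, tape from where it was at the start of the episode above 0.02 m).
It also fails if it takes over 72 s, if anything falls off the work surface, if the arm or the gripper's body presses on something with over 40 N, if the wrist force passes 120 N, or if a joint passes its speed limit or range.

ROBOT

A 6-joint arm with a two-finger parallel gripper is mounted at the origin on the work surface. World frame = base frame: x ahead of the robot, y to its left, z up, the work surface at z = 0. Lengths are in m, angles in rad, forces in N, time in s.
With the tool pointing down it reaches from about 0.325 to 1 m from the base axis. Payload 5.1 kg.
Tool frame: the origin (TCP) lies at the very end of the fingers, on their centre line; the grasp point (between the pads) lies 19 mm behind it; x points along the fingers, z is the direction in which the jaws open and shut, and the axes are right-handed (so a half turn about x gives the same grasp; the last joint's range is limited). The gripper opens to 85 mm and grips with 20 to 120 N. Pads are 22 mm wide; open, the fingers measure 114 mm over their backs; the gripper's body (76 mm by 85 mm) begins 54 mm behind the grasp point. The pads swing forward as they close: fully open they stand 13 mm farther back than shut.
Start: joints at [1.13, 0.124, 1.65, -0, 1.367, -0.083], TCP at [0.228, 0.609, 0.231] pointing down, gripper open.
Joint ranges: [-2.61, 2.61], [-1.02, 2.33], [0.03, 2.71], [-1.35, 4.49], [0.32, 2.68], [-2.91, 2.91]. Speed limits (rad/s): [2.57, 2.57, 3.14, 3.14, 3.14, 3.14].

INTERFACE

Orientations are given as a rotation vector (axis times angle).
In Python, from cell import robot gives the robot as it stands.
- The arm moves only by the tool play_rows, never from a script. Its argument "plan" is a list of rows, each an object of numbers: "x", "y", "z": the shift along the tool's x, y, z in m; "rx", "ry", "rz": the turn, a rotation vector about the tool's x, y, z in degrees; "hand": the finger opening in m, from 0 to 0.0854. A call has 1 to 8 rows; each row shifts and turns the pose as measured when the row begins, along the tool's axes as they then stand; what a row does not reach is not made up. A row lasts 1/8 s, in which the tool goes at most 62.5 mm and 10.7 degrees, less where a joint would pass 70% of its speed; a pose out of reach is approached as far as the arm can. A call with a gripper value outside its range is refused whole. The fingers move at their own pace and stop on an object; "grip_force" is the grip in N (left out, the last holds). Time passes only in rows, so rows that do not move let the fingers close. It gives the time, the measured TCP pose, the force and the opening at its end, in the units of the state.
- robot.state(): the state, without advancing time (a new reading comes with each control period).
- robot.grab_frame(name): name is "side" or "top"; returns (picture, depth): 420x560x3 uint8, red, green, blue; 420x560 float32, m along the optical axis (not along the pixel's ray), 0 where there is no reading.
- robot.calibration(name): a dict with "K" (3x3 intrinsics, pixels), "R" (3x3) and "t" (3): a world point X has camera coordinates R X + t. Camera axes: x right, y down, z forward; pixel columns grow to the right and rows downward; lengths in m; the calibration is good to about 2 mm. A picture is of the moment at which its call begins. calibration takes no time and is no camera call.
- robot.sign_off(): hands the job in, once; it reports no verdict.
The state is a dict: "clock": time; "joint_positions": joint angles; "joint_vel": joint speeds; "joint_torque": joint torques, N m; "tool_pos": TCP position; "ee_rot": TCP orientation; "force": force on the tool from outside, world axes, zero at the start; "torque": the same for the moment, N m; "gripper_width": opening from 0.0 (shut) to 1.0 (fully open).
Only numpy, scipy, OpenCV 4.12 (cv2) and the standard library are available. Lean on these libraries where they do the work, as an engineer would, in place of code of your own. Each camera call takes 0.05 s, during which the arm holds its last target.

## Working session

There is one attempt and no reset: what is moved stays moved. The work goes in short steps, Python scripts to look and compute and a tool call to move; the robot and the scene stay as the last step left them, time stands still between calls to the robot, and variables do not carry over. Pictures are saved under pics/ and viewed, and the job is handed in when it is done.

Besides the shell and the picture viewer there is one more tool, called by a JSON object that holds its "name" and its "arguments", one argument or row to a line. play_rows: Moves the arm, as the interface text tells. Its arguments: {"type":"object","properties":{"plan":{"type":"array"},"grip_force":{"type":"number"}},"required":["plan"]}

```bash
mkdir -p pics; ls; python3 - <<'E'
from cell import robot
import cv2, numpy as np
s=robot.state(); print({k:np.round(v,3).tolist() for k,v in s.items()})
for n in("side","top"):
    p,d=robot.grab_frame(n); cv2.imwrite(f"pics/{n}0.png",p[:,:,::-1]); np.savez(f"pics/{n}0.npz",p=p,d=d)
    c=robot.calibration(n); print(n,{k:np.round(v,4).tolist() for k,v in c.items()})
E
```

```text
pics
{'clock': 0.0, 'joint_positions': [1.13, 0.125, 1.652, 0.0, 1.368, -0.083], 'joint_vel': [-0.002, -0.002, -0.002, 0.0, 0.002, -0.002], 'joint_torque': [0.001, -42.362, -36.545, -0.0, 0.007, 0.0], 'tool_pos': [0.227, 0.608, 0.23], 'ee_rot': [-0.943, 1.359, 0.941], 'force': [0.007, 0.75, 0.186], 'torque': [0.008, 0.007, 0.052], 'gripper_width': 1.004}
side {'K': [[379.404, 0.0, 284.467], [0.0, 379.404, 215.4087], [0.0, 0.0, 1.0]], 'R': [[-0.9645, -0.264, -0.0061], [-0.2057, 0.7658, -0.6093], [0.1656, -0.5865, -0.7929]], 't': [0.5502, 0.1556, 0.8346]}
top {'K': [[510.6444, 0.0, 282.5087], [0.0, 510.6444, 202.5394], [0.0, 0.0, 1.0]], 'R': [[0.0004, -1.0, 0.0005], [-0.9803, -0.0005, -0.1973], [0.1973, -0.0004, -0.9803]], 't': [0.0073, 0.5776, 0.8999]}
```

View pics/side0.png

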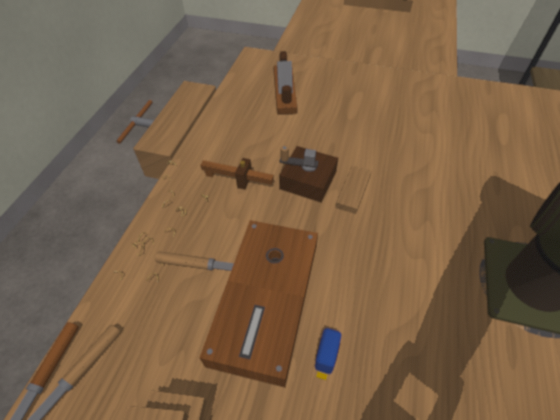

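View pics/top0.png

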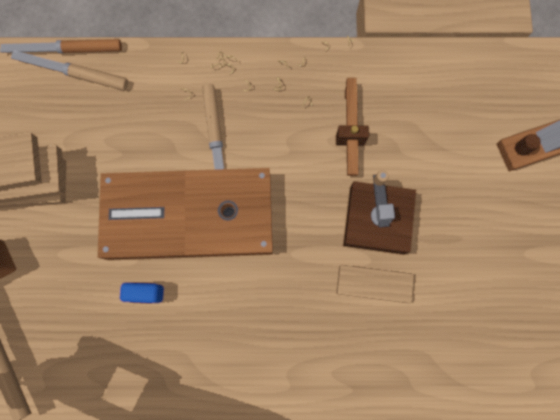

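```bash
cat > h.py <<'E'
import numpy as np,cv2
from cell import robot
def ray(n,u,v,z):
    c=robot.calibration(n);K,R,t=map(np.array,(c['K'],c['R'],c['t']))
    o=-R.T@t; d=R.T@np.linalg.inv(K)@np.array([u,v,1.]); return o+d*(z-o[2])/d[2]
def pts(n,d):
    c=robot.calibration(n);K,R,t=map(np.array,(c['K'],c['R'],c['t']))
    v,u=np.mgrid[:d.shape[0],:d.shape[1]]
    P=np.stack([(u-K[0,2])/K[0,0]*d,(v-K[1,2])/K[1,1]*d,d],-1); return (P-t)@R
def proj(n,X):
    c=robot.calibration(n);K,R,t=map(np.array,(c['K'],c['R'],c['t'])); q=K@(R@np.asarray(X)+t); return q[:2]/q[2]
def zoom(p,u0,v0,w,h,f,name): cv2.imwrite(name,cv2.resize(p[v0:v0+h,u0:u0+w,::-1],None,fx=f,fy=f,interpolation=cv2.INTER_CUBIC))
E
python3 - <<'E'
from h import *
T=np.load("pics/top0.npz");S=np.load("pics/side0.npz")
zoom(T['p'],330,160,100,100,6,"pics/tz_crank.png");zoom(T['p'],90,155,190,110,4,"pics/tz_block.png")
zoom(S['p'],260,130,100,75,8,"pics/sz_crank.png")
P=pts("top",T['d']);Q=pts("side",S['d'])
for nm,W in(("top",P),("side",Q)):
    x,y,z=W[...,0],W[...,1],W[...,2]
    for lab,(lo,hi) in{"block":(.056,.0635),"caddytop":(.050,.058),"hubtop":(.090,.12)}.items():
        m=((z>lo)&(z<hi)&(np.hypot(x-.2,y-.6)>.2)&(x>.3)).astype(np.uint8)
        n,l,st,ce=cv2.connectedComponentsWithStats(m)
        for i in range(1,n):
            if st[i,4]>15:
                w=W[l==i]; r=cv2.minAreaRect((w[:,:2]*1000).astype(np.float32)); print(nm,lab,st[i].tolist(),np.round(w.mean(0),4),np.round(r[0],1),np.round(r[1],1),round(r[2],1))
E
```

```text
top block [551, 123, 9, 20, 74] [ 0.7189 -0.5193  0.059 ] [ 715.2 -520.3] [37.7 11.3] 10.2
top block [338, 125, 31, 13, 334] [ 0.7178 -0.1284  0.0595] [ 718.4 -128.3] [58.2 25.2] 89.8
top block [519, 138, 11, 15, 38] [ 0.6857 -0.452   0.0595] [ 687.6 -452.6] [29.7 11. ] 23.6
top block [97, 168, 175, 90, 13897] [0.5586 0.1903 0.0601] [560.4 190.6] [161.1 320.9] 2.0
top block [361, 183, 10, 6, 19] [ 0.6094 -0.1487  0.0567] [ 609.6 -149.4] [16.7  7.6] 74.6
top block [361, 189, 14, 17, 69] [ 0.5877 -0.151   0.0572] [ 588.1 -151.1] [23.8 29.8] 84.5
top block [368, 205, 12, 25, 95] [ 0.5512 -0.1622  0.0594] [ 549.1 -161.3] [45.8 14. ] 10.2
top block [401, 204, 9, 11, 19] [ 0.5642 -0.2221  0.0569] [ 563.8 -222.1] [ 6.6 23.1] 55.0
top block [353, 215, 10, 8, 18] [ 0.548  -0.1324  0.057 ] [ 547.7 -132.2] [18.5  8. ] 52.6
top block [406, 218, 7, 8, 18] [ 0.5404 -0.2272  0.0568] [ 540.9 -227.1] [14.3  6.7] 43.8
top block [347, 231, 13, 6, 22] [ 0.5192 -0.1221  0.0568] [ 518.4 -122.9] [22.   9.4] 84.4
top block [120, 283, 38, 20, 636] [0.4117 0.2687 0.0594] [411.4 269.1] [33.9 67.3] 0.0
top cadd
[... 3171 characters left out ...]
19] [0.3952 0.2735 0.0545] [395.6 273.4] [21.6  4.4] 89.0
side caddytop [200, 359, 71, 19, 89] [0.5665 0.3484 0.054 ] [567.7 348.2] [132.1   1.8] 1.7
side caddytop [273, 377, 13, 4, 17] [0.4846 0.3452 0.0539] [485.8 345. ] [21.6  3.3] 8.2
side hubtop [279, 51, 8, 9, 54] [ 0.7432 -0.613   0.0968] [ 744.7 -614.1] [23.  33.9] 15.2
side hubtop [277, 61, 15, 10, 125] [ 0.721  -0.549   0.1009] [ 720.5 -546.8] [44.5 21.2] 20.0
side hubtop [280, 145, 9, 11, 80] [ 0.6167 -0.1692  0.1031] [ 617.6 -172.1] [19.5 20.3] 40.3
side hubtop [304, 149, 12, 12, 113] [ 0.5524 -0.1739  0.1008] [ 552.7 -178. ] [25.5 28.6] 2.2
side hubtop [123, 406, 67, 14, 672] [0.6512 0.4604 0.1173] [650.9 456.8] [92.4 22.1] 15.1
```

View pics/tz_crank.png

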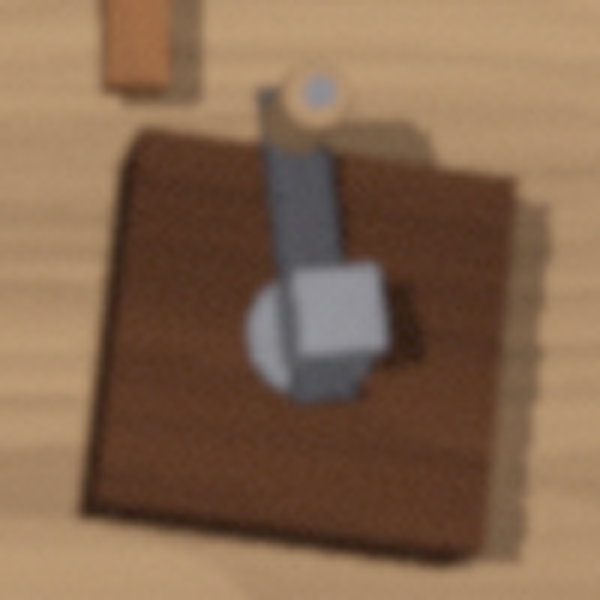

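View pics/tz_block.png

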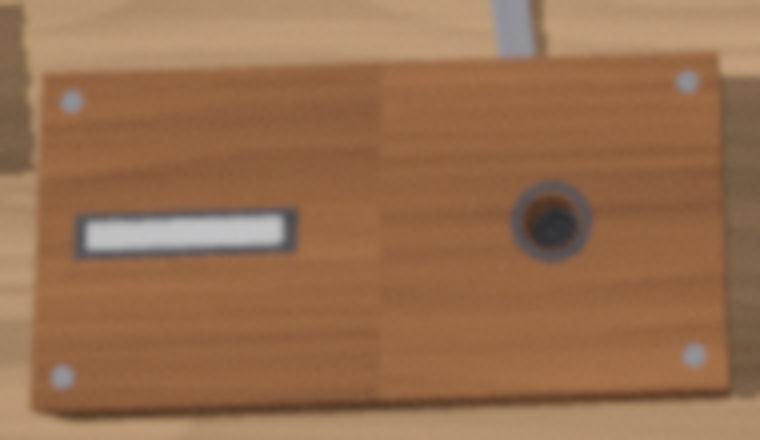

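```bash
python3 - <<'E'
from h import *
T=np.load("pics/top0.npz");S=np.load("pics/side0.npz")
# hole
for n,D in(("top",T),("side",S)):
    W=pts(n,D['d']); g=D['p'].astype(int).sum(2)
    c=proj(n,[.5575,.1106,.06]) ; print(n,c)
    u,v=np.meshgrid(range(560),range(420)); m=((np.hypot(u-c[0],v-c[1])<18)&(g<150)).astype(np.uint8)
    k,l,st,ce=cv2.connectedComponentsWithStats(m); i=1+np.argmax(st[1:,4]); 
    cs,_=cv2.findContours((l==i).astype(np.uint8),0,2); e=cv2.fitEllipse(max(cs,key=len)); print(st[i],ce[i],e, ray(n,*ce[i],.06),ray(n,*e[0],.06))
    # stop heights
    z=W[...,2]; m=(z>.0605)&(z<.07)&(np.hypot(W[...,0]-.56,W[...,1]-.28)<.06); print("stop",m.sum(),z[m&(z>.062)].mean(),W[m&(z>.062)].mean(0))
    # all masks by height of block: edges
    for lab,a,b,cx,cy,r in(("knob",.095,.12,.617,-.171,.025),("hub",.095,.12,.553,-.177,.025)):
        m=(z>a)&(z<b)&(np.hypot(W[...,0]-cx,W[...,1]-cy)<r); print(n,lab,m.sum(),W[m].mean(0),np.median(z[m]))
E
```

```text
top [227.19261284 212.82222152]
[223 208   9   6  20] [226.6 210.4] ((226.80560302734375, 210.36102294921875), (2.8622777462005615, 8.735075950622559), 58.1943473815918) [0.56208661 0.11180435 0.06      ] [0.56216067 0.11142272 0.06      ]
stop 1560 0.0631322463804807 [0.55870821 0.2798085  0.06313225]
top knob 131 [ 0.61657594 -0.17101746  0.10586208] 0.10663778971657296
top hub 220 [ 0.55269851 -0.17609173  0.1019068 ] 0.1020410628233181
side [276.52089274 256.90367051]Traceback (most recent call last):
  File "<stdin>", line 8, in <module>
    return _wrapfunc(a, 'argmax', axis=axis, out=out, **kwds)
    return bound(*args, **kwds)
ValueError: attempt to get argmax of an empty sequence
```

```bash
python3 - <<'E'
from h import *
from scipy.spatial.transform import Rotation as Ro
s=robot.state(); R=Ro.from_rotvec(s['ee_rot']).as_matrix(); print(np.round(R,3), 'jaw yaw',np.degrees(np.arctan2(R[1,2],R[0,2])), 'j1',np.degrees(1.13))
T=np.load("pics/top0.npz");S=np.load("pics/side0.npz")
for n,D in(("top",T),("side",S)):
    c=proj(n,[.5625,.110,.06]); p=D['p'].astype(int); u,v=np.meshgrid(range(560),range(420))
    m=((np.hypot(u-c[0],v-c[1])<17)&((p[...,0]-p[...,2]<38))).astype(np.uint8)
    m=cv2.morphologyEx(m,cv2.MORPH_CLOSE,np.ones((5,5)))
    k,l,st,ce=cv2.connectedComponentsWithStats(m); i=1+np.argmax(st[1:,4])
    cs,_=cv2.findContours((l==i).astype(np.uint8),cv2.RETR_EXTERNAL,2); e=cv2.fitEllipse(max(cs,key=len)); print(n,c,st[i],e, ray(n,*e[0],.06))
zoom(S['p'],240,225,80,60,8,"pics/sz_hole.png")
E
```

```text
[[-0.001 -0.937  0.35 ]
 [-0.002  0.35   0.937]
 [-1.     0.    -0.002]] jaw yaw 69.49590190229024 j1 64.74423084978302
top [227.57278096 210.18237887] [218 200  20  21 313] ((227.4512939453125, 209.98863220214844), (18.90943145751953, 19.511943817138672), 85.53533935546875) [0.56286725 0.11023442 0.06      ]
side [274.36275674 256.15142677] [266 248  18  15 153] ((274.1459655761719, 255.380859375), (14.844735145568848, 17.25243377685547), 82.37214660644531) [0.56349125 0.10826559 0.06      ]
```

View pics/sz_hole.png

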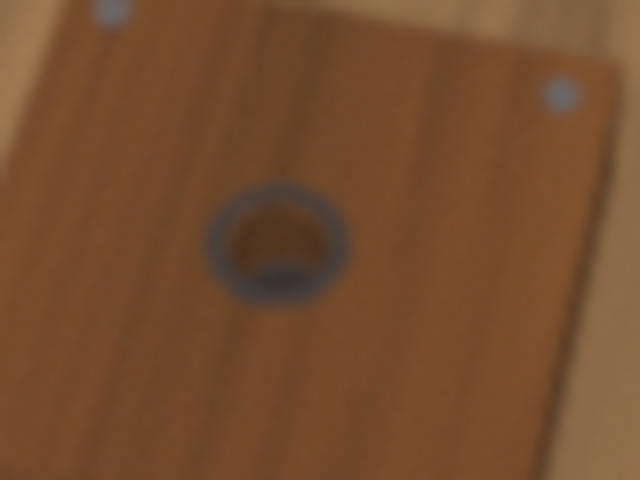

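```bash
cat > plan.py <<'E'
import sys
from h import *
from scipy.spatial.transform import Rotation as Ro
def yawof(R): return np.degrees(np.arctan2(R[1,2],R[0,2]))
def target(yaw):
    a=np.radians(yaw); z=np.array([np.cos(a),np.sin(a),0]); x=np.array([0,0,-1.]); return np.stack([x,np.cross(z,x),z],1)
def plan(wps,dyaw,n,step=.06,s=None):
    """wps: list of xyz; dyaw total yaw; n rows per segment; ideal sim"""
    s=s or robot.state(); p=np.array(s['tool_pos']);R=Ro.from_rotvec(s['ee_rot']).as_matrix()
    y=yawof(R); out=[]
    for w,dy,k in zip(wps,dyaw,n):
        p0=p.copy();y0=y
        for i in range(1,k+1):
            pt=p0+(np.array(w)-p0)*i/k; yt=y0+dy*i/k; Rt=target(yt)
            d=R.T@(pt-p); r=np.degrees((Ro.from_matrix(R.T@Rt)).as_rotvec())
            out.append(dict(x=round(d[0],4),y=round(d[1],4),z=round(d[2],4),rx=round(r[0],2),ry=round(r[1],2),rz=round(r[2],2)))
            p=p+R@np.array([out[-1][c] for c in'xyz']); R=R@Ro.from_rotvec(np.radians([out[-1][c] for c in('rx','ry','rz')])).as_matrix(); y=yt
    import json
    for i in range(0,len(out),8): print(json.dumps(out[i:i+8]))
    print('end',np.round(p,4),yawof(R))
def show():
    s=robot.state();R=Ro.from_rotvec(s['ee_rot']).as_matrix();print('t',round(s['clock'],2),'p',np.round(s['tool_pos'],4),'yaw',round(yawof(R),2),'tilt',np.round(R[:2,0],4),'j1,6',np.round(np.degrees(np.array(s['joint_positions'])[[0,5]]),1),'F',np.round(s['force'],1),'T',np.round(s['torque'],2),'w',round(s['gripper_width'],3))
E
python3 -c "
from plan import *
plan([(.553,-.177,.2)],[25],[15])"
```

```text
[{"x": 0.0021, "y": -0.0387, "z": -0.0414, "rx": -1.67, "ry": -0.11, "rz": -0.01}, {"x": 0.002, "y": -0.0374, "z": -0.0426, "rx": -1.66, "ry": 0.0, "rz": -0.0}, {"x": 0.002, "y": -0.0362, "z": -0.0436, "rx": -1.67, "ry": 0.0, "rz": -0.0}, {"x": 0.002, "y": -0.0349, "z": -0.0446, "rx": -1.67, "ry": 0.0, "rz": -0.0}, {"x": 0.002, "y": -0.0336, "z": -0.0457, "rx": -1.66, "ry": 0.0, "rz": -0.0}, {"x": 0.002, "y": -0.0323, "z": -0.0466, "rx": -1.67, "ry": 0.0, "rz": -0.0}, {"x": 0.002, "y": -0.0308, "z": -0.0475, "rx": -1.67, "ry": 0.0, "rz": 0.0}, {"x": 0.002, "y": -0.0295, "z": -0.0484, "rx": -1.66, "ry": 0.0, "rz": 0.0}]
[{"x": 0.0021, "y": -0.0281, "z": -0.0492, "rx": -1.67, "ry": 0.0, "rz": 0.0}, {"x": 0.002, "y": -0.0266, "z": -0.0501, "rx": -1.67, "ry": 0.0, "rz": 0.0}, {"x": 0.002, "y": -0.0252, "z": -0.0508, "rx": -1.66, "ry": 0.0, "rz": 0.0}, {"x": 0.002, "y": -0.0237, "z": -0.0515, "rx": -1.67, "ry": 0.0, "rz": 0.0}, {"x": 0.002, "y": -0.0221, "z": -0.0521, "rx": -1.67, "ry": 0.0, "rz": 0.0}, {"x": 0.002, "y": -0.0207, "z": -0.0528, "rx": -1.66, "ry": 0.0, "rz": 0.0}, {"x": 0.002, "y": -0.0191, "z": -0.0534, "rx": -1.67, "ry": 0.0, "rz": 0.0}]
end [ 0.553 -0.177  0.2  ] 94.49589338164137
```

{"name": "play_rows", "arguments": {
  "plan": [
    {"x": 0.002, "y": -0.039, "z": -0.041, "rx": -1.7, "hand": 0.085},
    {"x": 0.002, "y": -0.037, "z": -0.043, "rx": -1.7},
    {"x": 0.002, "y": -0.036, "z": -0.044, "rx": -1.7},
    {"x": 0.002, "y": -0.035, "z": -0.045, "rx": -1.7},
    {"x": 0.002, "y": -0.034, "z": -0.046, "rx": -1.7},
    {"x": 0.002, "y": -0.032, "z": -0.047, "rx": -1.7},
    {"x": 0.002, "y": -0.031, "z": -0.048, "rx": -1.7},
    {"x": 0.002, "y": -0.03, "z": -0.048, "rx": -1.7}
  ]
}}

```text
invalid input at $.plan[0]: expected keys x, y, z, rx, ry, rz, hand
```

```bash
python3 -c "
from plan import *
show();plan([(.553,-.177,.2)],[94.5-yawof(Ro.from_rotvec(robot.state()['ee_rot']).as_matrix())],[8])"
```

```text
t 0.1 p [0.2274 0.6083 0.2302] yaw 69.5 tilt [-0.0008 -0.0017] j1,6 [64.8 -4.7] F [ 0.4  0.4 -0. ] T [0.02 0.02 0.03] w 0.997
[{"x": 0.0039, "y": -0.0725, "z": -0.0777, "rx": -3.13, "ry": -0.11, "rz": -0.01}, {"x": 0.0038, "y": -0.0682, "z": -0.0815, "rx": -3.12, "ry": 0.0, "rz": -0.0}, {"x": 0.0037, "y": -0.0636, "z": -0.0851, "rx": -3.13, "ry": 0.0, "rz": -0.0}, {"x": 0.0038, "y": -0.0588, "z": -0.0885, "rx": -3.12, "ry": 0.0, "rz": -0.0}, {"x": 0.0038, "y": -0.054, "z": -0.0916, "rx": -3.13, "ry": 0.0, "rz": -0.0}, {"x": 0.0037, "y": -0.0489, "z": -0.0943, "rx": -3.12, "ry": 0.0, "rz": -0.0}, {"x": 0.0038, "y": -0.0437, "z": -0.0969, "rx": -3.13, "ry": 0.0, "rz": -0.0}, {"x": 0.0038, "y": -0.0383, "z": -0.0991, "rx": -3.12, "ry": 0.0, "rz": -0.0}]
end [ 0.553 -0.177  0.2  ] 94.49589248013243
```

All keys required.

{"name": "play_rows", "arguments": {
  "plan": [
    {"x": 0.002, "y": -0.039, "z": -0.041, "rx": -1.7, "ry": 0, "rz": 0, "hand": 0.085},
    {"x": 0.002, "y": -0.037, "z": -0.043, "rx": -1.7, "ry": 0, "rz": 0, "hand": 0.085},
    {"x": 0.002, "y": -0.036, "z": -0.044, "rx": -1.7, "ry": 0, "rz": 0, "hand": 0.085},
    {"x": 0.002, "y": -0.035, "z": -0.045, "rx": -1.7, "ry": 0, "rz": 0, "hand": 0.085},
    {"x": 0.002, "y": -0.034, "z": -0.046, "rx": -1.7, "ry": 0, "rz": 0, "hand": 0.085},
    {"x": 0.002, "y": -0.032, "z": -0.047, "rx": -1.7, "ry": 0, "rz": 0, "hand": 0.085},
    {"x": 0.002, "y": -0.031, "z": -0.048, "rx": -1.7, "ry": 0, "rz": 0, "hand": 0.085},
    {"x": 0.002, "y": -0.03, "z": -0.048, "rx": -1.7, "ry": 0, "rz": 0, "hand": 0.085}
  ]
}}

```text
clock: 1.1
tool_pos: [0.4059, 0.1784, 0.2105]
ee_rot: [-1.135, 1.263, 1.131]
force: [0.5, -0.1, 1.4]
gripper_width: 0.999
```

```bash
python3 -c "
from plan import *
show();plan([(.553,-.177,.2)],[94.5-yawof(Ro.from_rotvec(robot.state()['ee_rot']).as_matrix())],[8])"
```

```text
t 1.1 p [0.4059 0.1784 0.2105] yaw 84.04 tilt [-0.0025 -0.0057] j1,6 [ 17. -67.] F [ 0.5 -0.1  1.4] T [ 0.04 -0.   -0.03] w 0.999
[{"x": 0.0015, "y": -0.0229, "z": -0.0423, "rx": -1.31, "ry": -0.34, "rz": -0.11}, {"x": 0.0013, "y": -0.0219, "z": -0.0428, "rx": -1.31, "ry": 0.0, "rz": -0.0}, {"x": 0.0014, "y": -0.021, "z": -0.0433, "rx": -1.3, "ry": 0.0, "rz": -0.0}, {"x": 0.0013, "y": -0.0199, "z": -0.0437, "rx": -1.31, "ry": 0.0, "rz": -0.0}, {"x": 0.0013, "y": -0.019, "z": -0.0442, "rx": -1.31, "ry": 0.0, "rz": -0.0}, {"x": 0.0013, "y": -0.0179, "z": -0.0446, "rx": -1.3, "ry": 0.0, "rz": -0.0}, {"x": 0.0013, "y": -0.0169, "z": -0.045, "rx": -1.31, "ry": 0.0, "rz": -0.0}, {"x": 0.0013, "y": -0.0159, "z": -0.0454, "rx": -1.31, "ry": 0.0, "rz": -0.0}]
end [ 0.553 -0.177  0.2  ] 94.5004019764165
```

{"name": "play_rows", "arguments": {
  "plan": [
    {"x": 0.0015, "y": -0.023, "z": -0.042, "rx": -1.3, "ry": -0.34, "rz": -0.1, "hand": 0.085},
    {"x": 0.0013, "y": -0.022, "z": -0.043, "rx": -1.3, "ry": 0, "rz": 0, "hand": 0.085},
    {"x": 0.0013, "y": -0.021, "z": -0.043, "rx": -1.3, "ry": 0, "rz": 0, "hand": 0.085},
    {"x": 0.0013, "y": -0.02, "z": -0.044, "rx": -1.3, "ry": 0, "rz": 0, "hand": 0.085},
    {"x": 0.0013, "y": -0.019, "z": -0.044, "rx": -1.3, "ry": 0, "rz": 0, "hand": 0.085},
    {"x": 0.0013, "y": -0.018, "z": -0.045, "rx": -1.3, "ry": 0, "rz": 0, "hand": 0.085},
    {"x": 0.0013, "y": -0.017, "z": -0.045, "rx": -1.3, "ry": 0, "rz": 0, "hand": 0.085},
    {"x": 0.0013, "y": -0.016, "z": -0.045, "rx": -1.3, "ry": 0, "rz": 0, "hand": 0.085}
  ]
}}

```text
clock: 2.1
tool_pos: [0.5548, -0.1899, 0.1963]
ee_rot: [-1.266, 1.17, 1.271]
force: [1.0, 0.5, 0.0]
gripper_width: 0.997
```

```bash
python3 -c "
from plan import *
show();plan([(.553,-.177,.12),(.553,-.177,.072)],[94.5-yawof(Ro.from_rotvec(robot.state()['ee_rot']).as_matrix()),0],[3,3])
p,d=robot.grab_frame('side'); cv2.imwrite('pics/side1.png',p[:,:,::-1])"
```

```text
t 2.1 p [ 0.5548 -0.1899  0.1963] yaw 94.62 tilt [-0.0026  0.0021] j1,6 [ -24.2 -118.8] F [1.  0.5 0. ] T [ 0.01 -0.01 -0.02] w 0.997
[{"x": 0.0254, "y": 0.0002, "z": 0.0043, "rx": 0.04, "ry": 0.13, "rz": -0.14}, {"x": 0.0255, "y": 0.0002, "z": 0.0043, "rx": 0.04, "ry": 0.0, "rz": 0.0}, {"x": 0.0254, "y": 0.0003, "z": 0.0043, "rx": 0.04, "ry": 0.0, "rz": 0.0}, {"x": 0.016, "y": -0.0, "z": 0.0, "rx": 0.0, "ry": 0.0, "rz": 0.0}, {"x": 0.016, "y": -0.0, "z": 0.0, "rx": 0.0, "ry": 0.0, "rz": 0.0}, {"x": 0.016, "y": -0.0, "z": 0.0, "rx": 0.0, "ry": 0.0, "rz": 0.0}]
end [ 0.553 -0.177  0.072] 94.50143331425146
```

View pics/side1.png

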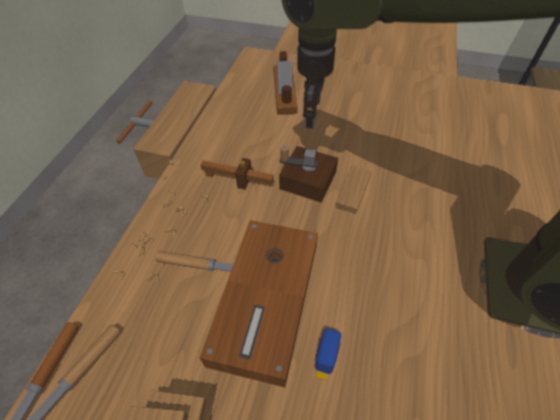

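{"name": "play_rows", "arguments": {
  "plan": [
    {"x": 0.025, "y": 0, "z": 0.0065, "rx": 0, "ry": 0.13, "rz": -0.14, "hand": 0.085},
    {"x": 0.025, "y": 0, "z": 0.0065, "rx": 0, "ry": 0, "rz": 0, "hand": 0.085},
    {"x": 0.015, "y": 0, "z": 0, "rx": 0, "ry": 0, "rz": 0, "hand": 0.085},
    {"x": 0, "y": 0, "z": 0, "rx": 0, "ry": 0, "rz": 0, "hand": 0.085}
  ]
}}

```text
clock: 2.65
tool_pos: [0.5545, -0.1835, 0.1276]
ee_rot: [-1.265, 1.176, 1.263]
force: [0.1, 0.8, -0.0]
gripper_width: 0.994
```

```bash
python3 -c "
from plan import *
show()
p,d=robot.grab_frame('side'); cv2.imwrite('pics/side2.png',p[:,:,::-1]);zoom(p,240,70,130,130,5,'pics/side2z.png')
show();plan([(.553,-.177,.072)],[94.5-yawof(Ro.from_rotvec(robot.state()['ee_rot']).as_matrix())],[3])"
```

```text
t 2.65 p [ 0.5545 -0.1835  0.1276] yaw 94.26 tilt [-0.0011 -0.0031] j1,6 [ -23.5 -117.7] F [ 0.1  0.8 -0. ] T [-0.   -0.07  0.03] w 0.994
t 2.7 p [ 0.5551 -0.1838  0.1286] yaw 94.26 tilt [ 0.0003 -0.0037] j1,6 [ -23.5 -117.7] F [0.2 1.  0.1] T [0.04 0.01 0.  ] w 0.997
[{"x": 0.0189, "y": 0.0005, "z": 0.0024, "rx": -0.08, "ry": -0.21, "rz": 0.0}, {"x": 0.0188, "y": 0.0005, "z": 0.0023, "rx": -0.08, "ry": -0.0, "rz": 0.0}, {"x": 0.0189, "y": 0.0006, "z": 0.0023, "rx": -0.08, "ry": -0.0, "rz": 0.0}]
end [ 0.553 -0.177  0.072] 94.50141818882474
```

View pics/side2z.png

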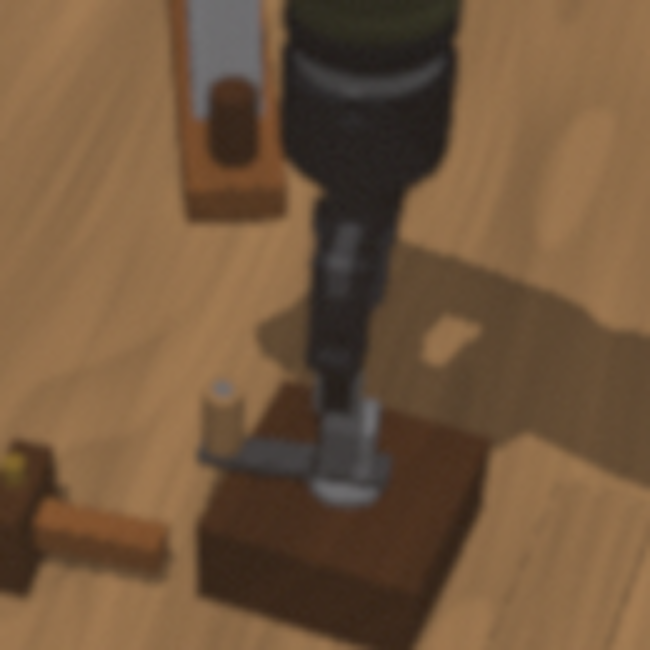

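{"name": "play_rows", "arguments": {
  "plan": [
    {"x": 0.006, "y": 0.0015, "z": 0.007, "rx": 0, "ry": -0.2, "rz": 0, "hand": 0.085},
    {"x": 0.006, "y": 0, "z": 0.002, "rx": 0, "ry": 0, "rz": 0, "hand": 0.085},
    {"x": 0, "y": 0, "z": 0, "rx": 0, "ry": 0, "rz": 0, "hand": 0.085}
  ]
}}

```text
clock: 3.08
tool_pos: [0.5541, -0.1747, 0.1184]
ee_rot: [-1.267, 1.171, 1.26]
force: [0.5, 0.4, -0.1]
gripper_width: 0.993
```

```bash
python3 -c "
from plan import *
show();plan([(.553,-.177,.072)],[94.5-yawof(Ro.from_rotvec(robot.state()['ee_rot']).as_matrix())],[3])"
```

```text
t 3.08 p [ 0.5541 -0.1747  0.1184] yaw 94.28 tilt [ 0.004  -0.0016] j1,6 [ -22.8 -117.1] F [ 0.5  0.4 -0.1] T [0.02 0.01 0.02] w 0.993
[{"x": 0.0155, "y": 0.0005, "z": -0.0007, "rx": -0.07, "ry": -0.11, "rz": 0.22}, {"x": 0.0155, "y": 0.0004, "z": -0.0007, "rx": -0.08, "ry": -0.0, "rz": 0.0}, {"x": 0.0154, "y": 0.0005, "z": -0.0007, "rx": -0.07, "ry": -0.0, "rz": 0.0}]
end [ 0.553 -0.177  0.072] 94.49768583273983
```

{"name": "play_rows", "arguments": {
  "plan": [
    {"x": 0.016, "y": 0.001, "z": -0.002, "rx": 0, "ry": -0.1, "rz": 0.2, "hand": 0.085},
    {"x": 0.016, "y": 0, "z": 0, "rx": 0, "ry": 0, "rz": 0, "hand": 0.085},
    {"x": 0.012, "y": 0, "z": 0, "rx": 0, "ry": 0, "rz": 0, "hand": 0.085},
    {"x": 0, "y": 0, "z": 0, "rx": 0, "ry": 0, "rz": 0, "hand": 0.085}
  ]
}}

```text
clock: 3.58
tool_pos: [0.5528, -0.1769, 0.0707]
ee_rot: [-1.263, 1.174, 1.265]
force: [-1.1, 0.1, 0.2]
gripper_width: 0.996
```

```bash
python3 -c "
from plan import *
show();plan([(.553,-.177,.072)],[94.5-yawof(Ro.from_rotvec(robot.state()['ee_rot']).as_matrix())],[1])"
```

```text
t 3.58 p [ 0.5528 -0.1769  0.0707] yaw 94.27 tilt [-0.001   0.0003] j1,6 [ -23.  -117.3] F [-1.1  0.1  0.2] T [-0.03  0.   -0.02] w 0.996
[{"x": -0.0013, "y": -0.0002, "z": -0.0001, "rx": -0.23, "ry": 0.02, "rz": -0.05}]
end [ 0.553 -0.177  0.072] 94.49588437203717
```

{"name": "play_rows", "arguments": {
  "plan": [
    {"x": 0, "y": 0, "z": 0, "rx": 0, "ry": 0, "rz": 0, "hand": 0.02},
    {"x": 0, "y": 0, "z": 0, "rx": 0, "ry": 0, "rz": 0, "hand": 0.02},
    {"x": 0, "y": 0, "z": 0, "rx": 0, "ry": 0, "rz": 0, "hand": 0.02},
    {"x": 0, "y": 0, "z": 0, "rx": 0, "ry": 0, "rz": 0, "hand": 0.02},
    {"x": 0, "y": 0, "z": 0, "rx": 0, "ry": 0, "rz": 0, "hand": 0.02},
    {"x": 0, "y": 0, "z": 0, "rx": 0, "ry": 0, "rz": 0, "hand": 0.02}
  ],
  "grip_force": 60
}}

```text
clock: 4.32
tool_pos: [0.5538, -0.1774, 0.0719]
ee_rot: [-1.265, 1.173, 1.262]
force: [0.8, -0.3, -1.0]
gripper_width: 0.299
```

```bash
python3 -c "
from plan import *
show()"
```

```text
t 4.33 p [ 0.5538 -0.1774  0.0719] yaw 94.26 tilt [ 0.0014 -0.0008] j1,6 [ -23.  -117.3] F [ 0.8 -0.3 -1. ] T [-0.04 -0.05 -0.  ] w 0.299
```

{"name": "play_rows", "arguments": {
  "plan": [
    {"x": -0.01, "y": 0, "z": 0, "rx": 0, "ry": 0, "rz": 0, "hand": 0.02},
    {"x": -0.02, "y": 0, "z": 0, "rx": 0, "ry": 0, "rz": 0, "hand": 0.02},
    {"x": -0.025, "y": 0, "z": 0, "rx": 0, "ry": 0, "rz": 0, "hand": 0.02},
    {"x": -0.025, "y": 0, "z": 0, "rx": 0, "ry": 0, "rz": 0, "hand": 0.02},
    {"x": -0.01, "y": 0, "z": 0, "rx": 0, "ry": 0, "rz": 0, "hand": 0.02}
  ]
}}

```text
clock: 4.95
tool_pos: [0.5523, -0.1765, 0.1665]
ee_rot: [-1.262, 1.173, 1.266]
force: [0.6, -0.3, -2.6]
gripper_width: 0.289
```

```bash
python3 -c "
from plan import *
show();p,d=robot.grab_frame('side'); zoom(p,240,70,130,130,5,'pics/side3z.png');show()
plan([(.563,.1093,.16)],[60],[8])"
```

```text
t 4.95 p [ 0.5523 -0.1765  0.1665] yaw 94.26 tilt [-0.0018  0.0012] j1,6 [ -23.  -117.3] F [ 0.6 -0.3 -2.6] T [ 0.04  0.05 -0.02] w 0.289
t 5.0 p [ 0.5527 -0.1767  0.1673] yaw 94.26 tilt [-0.0005  0.0007] j1,6 [ -23.  -117.3] F [ 0.6 -0.5 -1.1] T [-0.08 -0.05 -0.02] w 0.29
[{"x": 0.0009, "y": -0.0039, "z": 0.0356, "rx": -7.5, "ry": 0.04, "rz": -0.03}, {"x": 0.001, "y": -0.0086, "z": 0.0347, "rx": -7.5, "ry": 0.0, "rz": 0.0}, {"x": 0.0009, "y": -0.013, "z": 0.0333, "rx": -7.5, "ry": 0.0, "rz": 0.0}, {"x": 0.0009, "y": -0.0172, "z": 0.0314, "rx": -7.5, "ry": -0.0, "rz": 0.01}, {"x": 0.0009, "y": -0.0212, "z": 0.0288, "rx": -7.5, "ry": 0.0, "rz": -0.0}, {"x": 0.0009, "y": -0.0248, "z": 0.0258, "rx": -7.5, "ry": 0.0, "rz": -0.0}, {"x": 0.0009, "y": -0.0279, "z": 0.0224, "rx": -7.5, "ry": 0.0, "rz": -0.0}, {"x": 0.0009, "y": -0.0306, "z": 0.0185, "rx": -7.5, "ry": 0.0, "rz": -0.0}]
end [0.563  0.1093 0.16  ] 154.26257202933473
```

View pics/side3z.png

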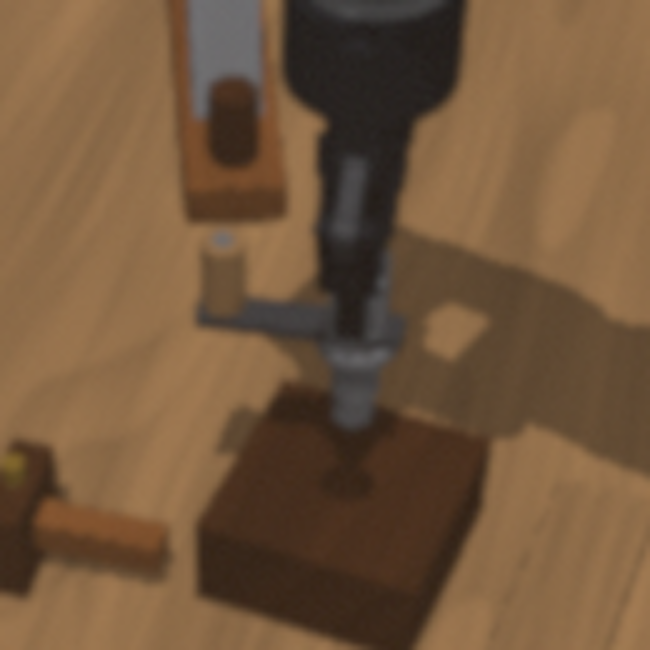

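{"name": "play_rows", "arguments": {
  "plan": [
    {"x": 0.001, "y": -0.004, "z": 0.036, "rx": -7.5, "ry": 0, "rz": 0, "hand": 0.02},
    {"x": 0.001, "y": -0.009, "z": 0.035, "rx": -7.5, "ry": 0, "rz": 0, "hand": 0.02},
    {"x": 0.001, "y": -0.013, "z": 0.033, "rx": -7.5, "ry": 0, "rz": 0, "hand": 0.02},
    {"x": 0.001, "y": -0.017, "z": 0.031, "rx": -7.5, "ry": 0, "rz": 0, "hand": 0.02},
    {"x": 0.001, "y": -0.021, "z": 0.029, "rx": -7.5, "ry": 0, "rz": 0, "hand": 0.02},
    {"x": 0.001, "y": -0.025, "z": 0.026, "rx": -7.5, "ry": 0, "rz": 0, "hand": 0.02},
    {"x": 0.001, "y": -0.026, "z": 0.02, "rx": -7, "ry": 0, "rz": 0, "hand": 0.02},
    {"x": 0, "y": 0, "z": 0, "rx": 0, "ry": 0, "rz": 0, "hand": 0.02}
  ]
}}

```text
clock: 6.0
tool_pos: [0.5547, 0.079, 0.1561]
ee_rot: [-1.891, 0.549, 1.917]
force: [-1.1, -0.1, -2.1]
gripper_width: 0.296
```

```bash
python3 -c "
from plan import *
show()
plan([(.563,.1093,.15)],[0],[2])"
```

```text
t 6.0 p [0.5547 0.079  0.1561] yaw 147.87 tilt [-0.0126  0.0027] j1,6 [   2.5 -145.4] F [-1.1 -0.1 -2.1] T [-0.05  0.02  0.01] w 0.296
[{"x": 0.0031, "y": -0.0151, "z": 0.0045, "rx": 0.0, "ry": 0.69, "rz": -0.25}, {"x": 0.003, "y": -0.015, "z": 0.0045, "rx": 0.0, "ry": 0.0, "rz": -0.0}]
end [0.563  0.1093 0.15  ] 147.87323362371498
```

{"name": "play_rows", "arguments": {
  "plan": [
    {"x": 0.003, "y": -0.015, "z": 0.0045, "rx": 0, "ry": 0.7, "rz": -0.25, "hand": 0.02},
    {"x": 0.003, "y": -0.016, "z": 0.0045, "rx": 0, "ry": 0, "rz": 0, "hand": 0.02},
    {"x": 0, "y": 0, "z": 0, "rx": 0, "ry": 0, "rz": 0, "hand": 0.02}
  ]
}}

```text
clock: 6.38
tool_pos: [0.5634, 0.1109, 0.1486]
ee_rot: [-1.901, 0.552, 1.903]
force: [0.8, -0.3, -2.7]
gripper_width: 0.295
```

```bash
python3 -c "
from plan import *
show()
p,d=robot.grab_frame('side'); zoom(p,220,130,120,160,5,'pics/side4z.png')
np.savez('pics/side4.npz',p=p,d=d)
p,d=robot.grab_frame('top'); zoom(p,170,130,130,120,5,'pics/top4z.png')
np.savez('pics/top4.npz',p=p,d=d)
show()
plan([(.563,.1093,.15)],[0],[1])"
```

```text
t 6.38 p [0.5634 0.1109 0.1486] yaw 147.7 tilt [-0.0012 -0.0006] j1,6 [   5.8 -141.9] F [ 0.8 -0.3 -2.7] T [-0.05  0.06  0.01] w 0.295
t 6.47 p [0.5634 0.1101 0.1489] yaw 147.66 tilt [-0.001  -0.0009] j1,6 [   5.7 -141.9] F [ 0.1  0.4 -2.5] T [-0.07 -0.01 -0.01] w 0.294
[{"x": -0.0011, "y": 0.0009, "z": -0.0001, "rx": 0.0, "ry": 0.02, "rz": -0.07}]
end [0.563  0.1093 0.15  ] 147.65807191642955
```

View pics/side4z.png

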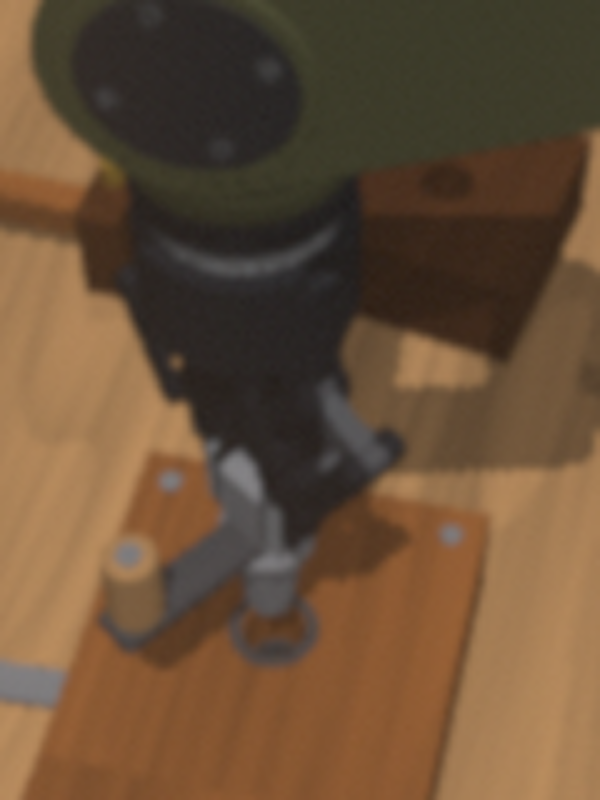

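View pics/top4z.png

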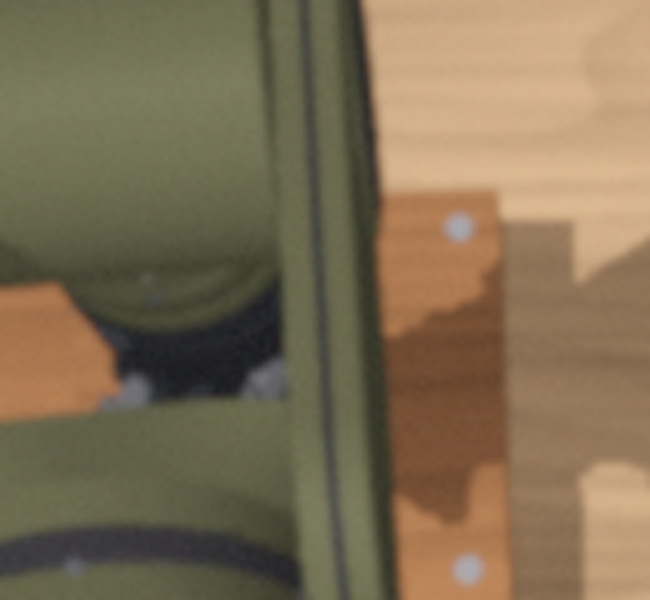

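```bash
python3 -c "
from plan import *
for z in (.0844,.1024,.06): print(z,proj('side',[.5632,.1100,z]))
p=np.load('pics/side4.npz')['p'].astype(int)
for v in range(243,262): print(v,[ (p[v,u].sum()//3, p[v,u,0]-p[v,u,2]) for u in range(264,286)])
"
```

```text
0.0844 [273.72593322 249.98340693]
0.1024 [273.47645847 245.29363415]
0.06 [274.05017306 256.07865759]
243 [(np.int64(76), np.int64(5)), (np.int64(74), np.int64(4)), (np.int64(70), np.int64(7)), (np.int64(66), np.int64(8)), (np.int64(68), np.int64(6)), (np.int64(80), np.int64(3)), (np.int64(97), np.int64(3)), (np.int64(110), np.int64(2)), (np.int64(115), np.int64(1)), (np.int64(115), np.int64(1)), (np.int64(115), np.int64(2)), (np.int64(113), np.int64(1)), (np.int64(109), np.int64(2)), (np.int64(101), np.int64(2)), (np.int64(91), np.int64(4)), (np.int64(81), np.int64(14)), (np.int64(70), np.int64(34)), (np.int64(64), np.int64(49)), (np.int64(61), np.int64(52)), (np.int64(61), np.int64(53)), (np.int64(60), np.int64(54)), (np.int64(61), np.int64(54))]
244 [(np.int64(73), np.int64(5)), (np.int64(69), np.int64(7)), (np.int64(66), np.int64(12)), (np.int64(62), np.int64(14)), (np.int64(65), np.int64(11)), (np.int64(77), np.int64(5)), (np.int64(88), np.int64(4)), (np.int64(94), np.int64(2)), (np.int64(97), np.int64(3)), (np.int64(97), np.int64(3)), (np.int64(96), np.int64(3)), (np.int64(94)
[... 10857 characters left out ...]
88)), (np.int64(91), np.int64(90))]
261 [(np.int64(86), np.int64(81)), (np.int64(87), np.int64(82)), (np.int64(87), np.int64(80)), (np.int64(86), np.int64(70)), (np.int64(80), np.int64(51)), (np.int64(77), np.int64(30)), (np.int64(74), np.int64(17)), (np.int64(72), np.int64(12)), (np.int64(71), np.int64(12)), (np.int64(69), np.int64(11)), (np.int64(69), np.int64(12)), (np.int64(70), np.int64(15)), (np.int64(70), np.int64(13)), (np.int64(71), np.int64(14)), (np.int64(73), np.int64(18)), (np.int64(77), np.int64(29)), (np.int64(83), np.int64(48)), (np.int64(88), np.int64(69)), (np.int64(90), np.int64(84)), (np.int64(91), np.int64(87)), (np.int64(92), np.int64(87)), (np.int64(92), np.int64(88))]
```

{"name": "play_rows", "arguments": {
  "plan": [
    {"x": 0.006, "y": 0.001, "z": 0, "rx": 0, "ry": 0, "rz": -0.05, "hand": 0.02},
    {"x": 0.006, "y": 0, "z": 0, "rx": 0, "ry": 0, "rz": 0, "hand": 0.02},
    {"x": 0.006, "y": 0, "z": 0, "rx": 0, "ry": 0, "rz": 0, "hand": 0.02},
    {"x": 0, "y": 0, "z": 0, "rx": 0, "ry": 0, "rz": 0, "hand": 0.02}
  ],
  "grip_force": 30
}}

```text
clock: 6.98
tool_pos: [0.5626, 0.1077, 0.1294]
ee_rot: [-1.9, 0.554, 1.901]
force: [-0.4, -0.1, -2.6]
gripper_width: 0.295
```

```bash
python3 -c "
from plan import *
show()
plan([(.563,.1093,.125)],[0],[1])"
```

```text
t 6.97 p [0.5626 0.1077 0.1294] yaw 147.54 tilt [-0.0011 -0.0006] j1,6 [   5.5 -142. ] F [-0.4 -0.1 -2.6] T [-0.03 -0.01 -0.  ] w 0.295
[{"x": 0.0043, "y": -0.0015, "z": 0.0005, "rx": 0.0, "ry": 0.04, "rz": -0.07}]
end [0.563  0.1093 0.125 ] 147.53609340881832
```

{"name": "play_rows", "arguments": {
  "plan": [
    {"x": 0.003, "y": -0.001, "z": 0.0005, "rx": 0, "ry": 0, "rz": 0, "hand": 0.02},
    {"x": 0.002, "y": 0, "z": 0, "rx": 0, "ry": 0, "rz": 0, "hand": 0.02},
    {"x": 0.002, "y": 0, "z": 0, "rx": 0, "ry": 0, "rz": 0, "hand": 0.02}
  ]
}}

```text
clock: 7.35
tool_pos: [0.5631, 0.1089, 0.1224]
ee_rot: [-1.9, 0.554, 1.9]
force: [0.8, 0.2, -3.0]
gripper_width: 0.292
```

```bash
python3 -c "
from plan import *
show()
plan([(.563,.1093,.118)],[0],[2])"
```

```text
t 7.35 p [0.5631 0.1089 0.1224] yaw 147.53 tilt [-0.0002 -0.0005] j1,6 [   5.6 -141.9] F [ 0.8  0.2 -3. ] T [ 0.01  0.05 -0.  ] w 0.292
[{"x": 0.0022, "y": -0.0001, "z": 0.0001, "rx": -0.0, "ry": -0.0, "rz": -0.03}, {"x": 0.0022, "y": -0.0002, "z": 0.0002, "rx": 0.0, "ry": -0.0, "rz": 0.0}]
end [0.563  0.1094 0.118 ] 147.53106041209347
```

{"name": "play_rows", "arguments": {
  "plan": [
    {"x": 0.002, "y": 0, "z": 0, "rx": 0, "ry": 0, "rz": 0, "hand": 0.02},
    {"x": 0.002, "y": 0, "z": 0, "rx": 0, "ry": 0, "rz": 0, "hand": 0.02},
    {"x": 0.002, "y": 0, "z": 0, "rx": 0, "ry": 0, "rz": 0, "hand": 0.02}
  ]
}}

```text
clock: 7.72
tool_pos: [0.5632, 0.109, 0.1162]
ee_rot: [-1.901, 0.554, 1.9]
force: [-0.3, 0.6, -2.8]
gripper_width: 0.295
```

```bash
python3 -c "
from plan import *
show()"
```

```text
t 7.72 p [0.5632 0.109  0.1162] yaw 147.54 tilt [ 0.0001 -0.0005] j1,6 [   5.6 -141.9] F [-0.3  0.6 -2.8] T [-0.06  0.02  0.03] w 0.295
```

{"name": "play_rows", "arguments": {
  "plan": [
    {"x": 0.003, "y": 0, "z": 0, "rx": 0, "ry": 0, "rz": 0, "hand": 0.02},
    {"x": 0.003, "y": 0, "z": 0, "rx": 0, "ry": 0, "rz": 0, "hand": 0.02},
    {"x": 0.002, "y": 0, "z": 0, "rx": 0, "ry": 0, "rz": 0, "hand": 0.02},
    {"x": 0.002, "y": 0, "z": 0, "rx": 0, "ry": 0, "rz": 0, "hand": 0.02}
  ]
}}

```text
clock: 8.22
tool_pos: [0.5632, 0.109, 0.1054]
ee_rot: [-1.901, 0.554, 1.9]
force: [-0.3, -0.6, -2.7]
gripper_width: 0.294
```

```bash
python3 -c "
from plan import *
show()"
```

```text
t 8.22 p [0.5632 0.109  0.1054] yaw 147.54 tilt [ 0.     -0.0005] j1,6 [   5.6 -141.9] F [-0.3 -0.6 -2.7] T [-0.05 -0.02  0.01] w 0.294
```

{"name": "play_rows", "arguments": {
  "plan": [
    {"x": 0.0015, "y": 0, "z": 0, "rx": 0, "ry": 0, "rz": 0, "hand": 0.02},
    {"x": 0.0015, "y": 0, "z": 0, "rx": 0, "ry": 0, "rz": 0, "hand": 0.02}
  ]
}}

```text
clock: 8.48
tool_pos: [0.5632, 0.1091, 0.1022]
ee_rot: [-1.9, 0.554, 1.9]
force: [-0.0, -0.6, -0.9]
gripper_width: 0.296
```

```bash
python3 -c "
from plan import *
show()"
```

```text
t 8.47 p [0.5632 0.1091 0.1022] yaw 147.53 tilt [-0.     -0.0002] j1,6 [   5.6 -141.9] F [-0.  -0.6 -0.9] T [0.1  0.06 0.02] w 0.296
```

{"name": "play_rows", "arguments": {
  "plan": [
    {"x": 0.0015, "y": 0, "z": 0, "rx": 0, "ry": 0, "rz": 0, "hand": 0.02},
    {"x": 0.0015, "y": 0, "z": 0, "rx": 0, "ry": 0, "rz": 0, "hand": 0.02}
  ]
}}

```text
clock: 8.72
tool_pos: [0.5632, 0.1092, 0.0991]
ee_rot: [-1.9, 0.553, 1.9]
force: [-0.2, -0.2, -2.2]
gripper_width: 0.296
```

```bash
python3 -c "
from plan import *
show()"
```

```text
t 8.72 p [0.5632 0.1092 0.0991] yaw 147.53 tilt [ 0.     -0.0001] j1,6 [   5.6 -141.9] F [-0.2 -0.2 -2.2] T [0.05 0.11 0.03] w 0.296
```

{"name": "play_rows", "arguments": {
  "plan": [
    {"x": 0.0015, "y": 0, "z": 0, "rx": 0, "ry": 0, "rz": 0, "hand": 0.02},
    {"x": 0.0015, "y": 0, "z": 0, "rx": 0, "ry": 0, "rz": 0, "hand": 0.02},
    {"x": 0.001, "y": 0, "z": 0, "rx": 0, "ry": 0, "rz": 0, "hand": 0.02},
    {"x": 0.001, "y": 0, "z": 0, "rx": 0, "ry": 0, "rz": 0, "hand": 0.02}
  ]
}}

```text
clock: 9.22
tool_pos: [0.5632, 0.1092, 0.0938]
ee_rot: [-1.9, 0.553, 1.9]
force: [0.1, 0.8, -3.1]
gripper_width: 0.295
```

```bash
python3 -c "
from plan import *
show()"
```

```text
t 9.22 p [0.5632 0.1092 0.0938] yaw 147.54 tilt [0. 0.] j1,6 [   5.6 -141.9] F [ 0.1  0.8 -3.1] T [0.02 0.08 0.03] w 0.295
```

{"name": "play_rows", "arguments": {
  "plan": [
    {"x": 0.001, "y": 0, "z": 0, "rx": 0, "ry": 0, "rz": 0, "hand": 0.02},
    {"x": 0.001, "y": 0, "z": 0, "rx": 0, "ry": 0, "rz": 0, "hand": 0.02},
    {"x": 0.001, "y": 0, "z": 0, "rx": 0, "ry": 0, "rz": 0, "hand": 0.02}
  ]
}}

```text
clock: 9.6
tool_pos: [0.5633, 0.1094, 0.091]
ee_rot: [-1.9, 0.553, 1.9]
force: [-0.7, 1.4, 0.4]
gripper_width: 0.291
```

```bash
python3 -c "
from plan import *
show()"
```

```text
t 9.6 p [0.5633 0.1094 0.091 ] yaw 147.53 tilt [0.0002 0.0005] j1,6 [   5.6 -141.9] F [-0.7  1.4  0.4] T [ 0.15  0.31 -0.03] w 0.291
```

{"name": "play_rows", "arguments": {
  "plan": [
    {"x": 0.001, "y": 0, "z": 0, "rx": 0, "ry": 0, "rz": 0, "hand": 0.02},
    {"x": 0.001, "y": 0, "z": 0, "rx": 0, "ry": 0, "rz": 0, "hand": 0.02}
  ]
}}

```text
clock: 9.85
tool_pos: [0.5635, 0.1097, 0.0903]
ee_rot: [-1.9, 0.552, 1.9]
force: [-3.5, -0.3, 4.8]
gripper_width: 0.294
```

```bash
python3 -c "
from plan import *
show()"
```

```text
t 9.85 p [0.5635 0.1097 0.0903] yaw 147.53 tilt [0.0001 0.0008] j1,6 [   5.6 -141.9] F [-3.5 -0.3  4.8] T [ 0.07  0.77 -0.01] w 0.294
```

{"name": "play_rows", "arguments": {
  "plan": [
    {"x": 0.001, "y": 0, "z": 0, "rx": 5, "ry": 0, "rz": 0, "hand": 0.02},
    {"x": 0.001, "y": 0, "z": 0, "rx": 5, "ry": 0, "rz": 0, "hand": 0.02},
    {"x": 0.001, "y": 0, "z": 0, "rx": 5, "ry": 0, "rz": 0, "hand": 0.02}
  ]
}}

```text
clock: 10.22
tool_pos: [0.5636, 0.1098, 0.0874]
ee_rot: [-1.726, 0.766, 1.726]
force: [0.6, 0.0, -2.9]
gripper_width: 0.294
```

```bash
python3 -c "
from plan import *
show()"
```

```text
t 10.22 p [0.5636 0.1098 0.0874] yaw 132.07 tilt [0.0007 0.0007] j1,6 [   5.6 -126.4] F [ 0.6  0.  -2.9] T [-0.08  0.03 -0.03] w 0.294
```

{"name": "play_rows", "arguments": {
  "plan": [
    {"x": 0.0015, "y": 0, "z": 0, "rx": 0, "ry": 0, "rz": 0, "hand": 0.02},
    {"x": 0.0015, "y": 0, "z": 0, "rx": 0, "ry": 0, "rz": 0, "hand": 0.02}
  ]
}}

```text
clock: 10.48
tool_pos: [0.5634, 0.1094, 0.0834]
ee_rot: [-1.728, 0.765, 1.727]
force: [-0.6, -0.1, -3.3]
gripper_width: 0.296
```

```bash
python3 -c "
from plan import *
show()"
```

```text
t 10.47 p [0.5634 0.1094 0.0834] yaw 132.2 tilt [0.0006 0.0001] j1,6 [   5.6 -126.6] F [-0.6 -0.1 -3.3] T [0.01 0.03 0.02] w 0.296
```

Deep in the socket and free; keep going gently.

{"name": "play_rows", "arguments": {
  "plan": [
    {"x": 0.0015, "y": 0, "z": 0, "rx": 0, "ry": 0, "rz": 0, "hand": 0.02},
    {"x": 0.0015, "y": 0, "z": 0, "rx": 0, "ry": 0, "rz": 0, "hand": 0.02},
    {"x": 0.001, "y": 0, "z": 0, "rx": 0, "ry": 0, "rz": 0, "hand": 0.02}
  ]
}}

```text
clock: 10.85
tool_pos: [0.5633, 0.1092, 0.0786]
ee_rot: [-1.729, 0.765, 1.728]
force: [-0.1, -0.7, -1.7]
gripper_width: 0.293
```

```bash
python3 -c "
from plan import *
show()"
```

```text
t 10.85 p [0.5633 0.1092 0.0786] yaw 132.28 tilt [ 0.0003 -0.0002] j1,6 [   5.6 -126.7] F [-0.1 -0.7 -1.7] T [ 0.01  0.02 -0.02] w 0.293
```

{"name": "play_rows", "arguments": {
  "plan": [
    {"x": 0.001, "y": 0, "z": 0, "rx": 0, "ry": 0, "rz": 0, "hand": 0.02},
    {"x": 0.001, "y": 0, "z": 0, "rx": 0, "ry": 0, "rz": 0, "hand": 0.02},
    {"x": 0.0007, "y": 0, "z": 0, "rx": 0, "ry": 0, "rz": 0, "hand": 0.02}
  ]
}}

```text
clock: 11.22
tool_pos: [0.5634, 0.1093, 0.0769]
ee_rot: [-1.729, 0.765, 1.729]
force: [-3.5, -0.4, 2.8]
gripper_width: 0.296
```

```bash
python3 -c "
from plan import *
show()"
```

```text
t 11.22 p [0.5634 0.1093 0.0769] yaw 132.3 tilt [-0.0001 -0.0002] j1,6 [   5.6 -126.7] F [-3.5 -0.4  2.8] T [-0.06  0.71  0.01] w 0.296
```

{"name": "play_rows", "arguments": {
  "plan": [
    {"x": 0, "y": 0, "z": 0, "rx": 6, "ry": 0, "rz": 0, "hand": 0.02},
    {"x": 0, "y": 0, "z": 0, "rx": 9, "ry": 0, "rz": 0, "hand": 0.02},
    {"x": 0, "y": 0, "z": 0, "rx": 9, "ry": 0, "rz": 0, "hand": 0.02},
    {"x": 0, "y": 0, "z": 0, "rx": 9, "ry": 0, "rz": 0, "hand": 0.02}
  ]
}}

```text
clock: 11.72
tool_pos: [0.5636, 0.1091, 0.0769]
ee_rot: [-1.317, 1.137, 1.315]
force: [-0.6, -0.7, -1.7]
gripper_width: 0.293
```

```bash
python3 -c "
from plan import *
show()"
```

```text
t 11.72 p [0.5636 0.1091 0.0769] yaw 98.36 tilt [ 0.001  -0.0012] j1,6 [  5.6 -92.7] F [-0.6 -0.7 -1.7] T [-0.13  0.11  0.14] w 0.293
```

{"name": "play_rows", "arguments": {
  "plan": [
    {"x": 0, "y": 0, "z": 0, "rx": 10, "ry": 0, "rz": 0, "hand": 0.02},
    {"x": 0, "y": 0, "z": 0, "rx": 10, "ry": 0, "rz": 0, "hand": 0.02},
    {"x": 0, "y": 0, "z": 0, "rx": 10, "ry": 0, "rz": 0, "hand": 0.02},
    {"x": 0, "y": 0, "z": 0, "rx": 10, "ry": 0, "rz": 0, "hand": 0.02},
    {"x": 0, "y": 0, "z": 0, "rx": 10, "ry": 0, "rz": 0, "hand": 0.02},
    {"x": 0, "y": 0, "z": 0, "rx": 10, "ry": 0, "rz": 0, "hand": 0.02}
  ]
}}

```text
clock: 12.48
tool_pos: [0.5632, 0.1077, 0.0769]
ee_rot: [-0.504, 1.514, 0.496]
force: [-1.6, -0.4, -0.8]
gripper_width: 0.295
```

```bash
python3 -c "
from plan import *
show()"
```

```text
t 12.47 p [0.5632 0.1077 0.0769] yaw 36.6 tilt [ 0.0003 -0.0053] j1,6 [  5.6 -30.8] F [-1.6 -0.4 -0.8] T [-0.16  0.29  0.19] w 0.295
```

```bash
python3 -c "
from plan import *
plan([(.5633,.1084,.0769)],[-60],[6])"
```

```text
[{"x": 0.0, "y": 0.0001, "z": 0.0001, "rx": 10.0, "ry": -0.14, "rz": 0.27}, {"x": 0.0, "y": 0.0001, "z": 0.0001, "rx": 10.0, "ry": -0.0, "rz": -0.0}, {"x": 0.0, "y": 0.0001, "z": 0.0, "rx": 10.0, "ry": -0.0, "rz": -0.0}, {"x": 0.0, "y": 0.0001, "z": 0.0001, "rx": 10.0, "ry": -0.0, "rz": 0.0}, {"x": 0.0, "y": 0.0001, "z": -0.0, "rx": 10.0, "ry": -0.0, "rz": 0.0}, {"x": 0.0, "y": 0.0001, "z": -0.0, "rx": 10.0, "ry": -0.0, "rz": 0.0}]
end [0.5633 0.1084 0.0769] -23.404585419027335
```

{"name": "play_rows", "arguments": {
  "plan": [
    {"x": 0, "y": 0.0001, "z": 0.0001, "rx": 10, "ry": -0.14, "rz": 0.27, "hand": 0.02},
    {"x": 0, "y": 0.0001, "z": 0.0001, "rx": 10, "ry": 0, "rz": 0, "hand": 0.02},
    {"x": 0, "y": 0.0001, "z": 0, "rx": 10, "ry": 0, "rz": 0, "hand": 0.02},
    {"x": 0, "y": 0.0001, "z": 0, "rx": 10, "ry": 0, "rz": 0, "hand": 0.02},
    {"x": 0, "y": 0.0001, "z": 0, "rx": 10, "ry": 0, "rz": 0, "hand": 0.02},
    {"x": 0, "y": 0.0001, "z": 0, "rx": 10, "ry": 0, "rz": 0, "hand": 0.02}
  ]
}}

```text
clock: 13.22
tool_pos: [0.5618, 0.1073, 0.0769]
ee_rot: [0.342, 1.546, -0.348]
force: [-2.4, -0.5, -1.3]
gripper_width: 0.297
```

```bash
python3 -c "
from plan import *
show()
plan([(.5633,.1084,.0769)],[-60],[6])"
```

```text
t 13.22 p [0.5618 0.1073 0.0769] yaw -25.19 tilt [-0.0036 -0.0035] j1,6 [ 5.5 30.8] F [-2.4 -0.5 -1.3] T [0.01 0.36 0.2 ] w 0.297
[{"x": 0.0, "y": 0.0003, "z": 0.0001, "rx": 10.0, "ry": -0.08, "rz": 0.28}, {"x": 0.0, "y": 0.0003, "z": 0.0001, "rx": 10.0, "ry": 0.0, "rz": -0.0}, {"x": 0.0, "y": 0.0003, "z": 0.0001, "rx": 10.0, "ry": -0.0, "rz": -0.0}, {"x": 0.0, "y": 0.0003, "z": -0.0, "rx": 10.0, "ry": -0.0, "rz": -0.0}, {"x": 0.0, "y": 0.0003, "z": -0.0001, "rx": 10.0, "ry": -0.0, "rz": -0.0}, {"x": 0.0, "y": 0.0003, "z": -0.0001, "rx": 10.0, "ry": -0.0, "rz": -0.0}]
end [0.5633 0.1084 0.0769] -85.18524791327815
```

{"name": "play_rows", "arguments": {
  "plan": [
    {"x": 0, "y": -0.0002, "z": 0, "rx": 10, "ry": -0.08, "rz": 0.28, "hand": 0.02},
    {"x": 0, "y": -0.0002, "z": 0, "rx": 10, "ry": 0, "rz": 0, "hand": 0.02},
    {"x": 0, "y": -0.0002, "z": 0, "rx": 10, "ry": 0, "rz": 0, "hand": 0.02},
    {"x": 0, "y": -0.0002, "z": 0, "rx": 10, "ry": 0, "rz": 0, "hand": 0.02},
    {"x": 0, "y": -0.0002, "z": 0, "rx": 10, "ry": 0, "rz": 0, "hand": 0.02},
    {"x": 0, "y": 0, "z": 0, "rx": 10, "ry": 0, "rz": 0, "hand": 0.02}
  ]
}}

```text
clock: 13.98
tool_pos: [0.5606, 0.1082, 0.0769]
ee_rot: [1.173, 1.235, -1.17]
force: [-0.7, 0.1, -1.1]
gripper_width: 0.294
```

```bash
python3 -c "
from plan import *
show()
plan([(.5610,.1095,.0769)],[-55],[6])"
```

```text
t 13.97 p [0.5606 0.1082 0.0769] yaw -87.04 tilt [-0.0001  0.0025] j1,6 [ 5.5 92.4] F [-0.7  0.1 -1.1] T [0.12 0.23 0.16] w 0.294
[{"x": 0.0, "y": 0.0001, "z": -0.0002, "rx": 9.17, "ry": -0.14, "rz": 0.01}, {"x": 0.0, "y": 0.0, "z": -0.0002, "rx": 9.16, "ry": -0.0, "rz": 0.0}, {"x": 0.0, "y": 0.0, "z": -0.0003, "rx": 9.17, "ry": -0.0, "rz": 0.0}, {"x": 0.0, "y": -0.0, "z": -0.0002, "rx": 9.17, "ry": 0.0, "rz": 0.0}, {"x": 0.0, "y": -0.0001, "z": -0.0002, "rx": 9.16, "ry": 0.0, "rz": 0.0}, {"x": 0.0, "y": -0.0001, "z": -0.0002, "rx": 9.17, "ry": 0.0, "rz": 0.0}]
end [0.561  0.1095 0.0769] -142.03572459081968
```

{"name": "play_rows", "arguments": {
  "plan": [
    {"x": 0, "y": 0, "z": -0.0002, "rx": 10, "ry": -0.14, "rz": 0, "hand": 0.02},
    {"x": 0, "y": 0, "z": -0.0002, "rx": 10, "ry": 0, "rz": 0, "hand": 0.02},
    {"x": 0, "y": 0, "z": -0.0002, "rx": 10, "ry": 0, "rz": 0, "hand": 0.02},
    {"x": 0, "y": 0, "z": -0.0002, "rx": 10, "ry": 0, "rz": 0, "hand": 0.02},
    {"x": 0, "y": 0, "z": -0.0002, "rx": 10, "ry": 0, "rz": 0, "hand": 0.02},
    {"x": 0, "y": 0, "z": -0.0002, "rx": 10, "ry": 0, "rz": 0, "hand": 0.02},
    {"x": 0, "y": 0, "z": 0, "rx": 0, "ry": 0, "rz": 0, "hand": 0.02}
  ]
}}

```text
clock: 14.85
tool_pos: [0.5611, 0.1098, 0.0769]
ee_rot: [1.914, 0.535, -1.913]
force: [-0.7, 0.6, -1.4]
gripper_width: 0.292
```

```bash
python3 -c "
from plan import *
show()
p,d=robot.grab_frame('side'); zoom(p,190,200,150,190,4,'pics/side5z.png'); np.savez('pics/side5.npz',p=p,d=d)
W=pts('side',d);z=W[...,2]
m=(z>.0625)&(z<.09)&(abs(W[...,1]-.279)<.03)&(abs(W[...,0]-.557)<.02); print(m.sum(),z[m].mean(),np.percentile(z[m],[10,50,90]))
b=(z>.055)&(z<.065)&(abs(W[...,1]-.3)<.04)&(abs(W[...,0]-.52)<.02); print(b.sum(),z[b].mean())
show()"
```

```text
t 14.85 p [0.5611 0.1098 0.0769] yaw -148.78 tilt [0.0008 0.0001] j1,6 [  5.7 154.5] F [-0.7  0.6 -1.4] T [-0.03  0.23 -0.02] w 0.292
258 0.07078698473729211 [0.06338481 0.07197155 0.07364489]
954 0.06048740500975281
t 14.9 p [0.5611 0.1098 0.0769] yaw -148.74 tilt [0.0008 0.0001] j1,6 [  5.7 154.4] F [-0.1  0.4 -1.2] T [-0.07  0.17 -0.09] w 0.295
```

View pics/side5z.png

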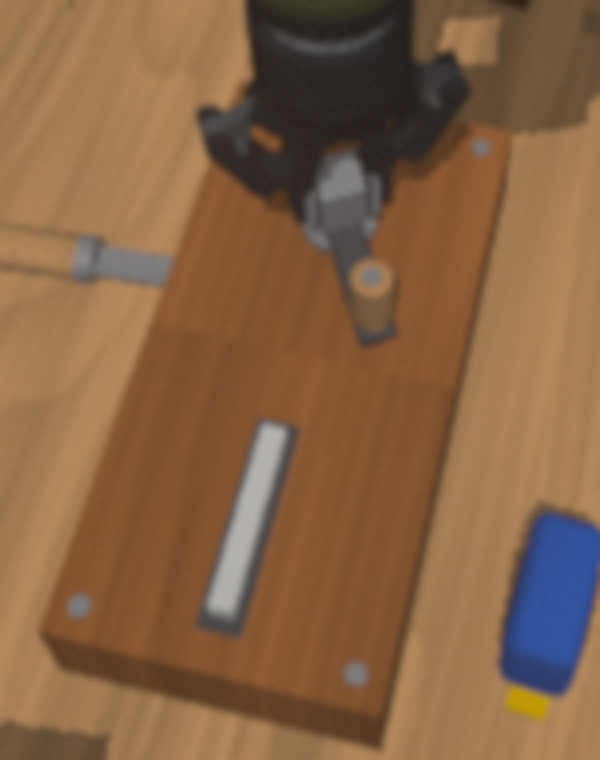

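{"name": "play_rows", "arguments": {
  "plan": [
    {"x": 0, "y": 0, "z": 0, "rx": 0, "ry": 0, "rz": 0, "hand": 0.07},
    {"x": 0, "y": 0, "z": 0, "rx": 0, "ry": 0, "rz": 0, "hand": 0.07},
    {"x": 0, "y": 0, "z": 0, "rx": 0, "ry": 0, "rz": 0, "hand": 0.07},
    {"x": -0.01, "y": 0, "z": 0, "rx": 0, "ry": 0, "rz": 0, "hand": 0.07},
    {"x": -0.02, "y": 0, "z": 0, "rx": 0, "ry": 0, "rz": 0, "hand": 0.07},
    {"x": -0.025, "y": 0, "z": 0, "rx": 0, "ry": 0, "rz": 0, "hand": 0.07}
  ]
}}

```text
clock: 15.65
tool_pos: [0.5617, 0.1098, 0.1352]
ee_rot: [1.913, 0.539, -1.908]
force: [-0.1, -1.0, 0.8]
gripper_width: 0.818
```

```bash
python3 -c "
from plan import *
show()
p,d=robot.grab_frame('side'); zoom(p,190,200,150,150,5,'pics/side6z.png')
for n in('side5','side0','top0'):
  d=np.load(f'pics/{n}.npz')['d'];W=pts(n[:-1],d);z=W[...,2]; c,s=np.cos(np.radians(2)),np.sin(np.radians(2))
  X=(W[...,0]-.5604)*c+(W[...,1]-.189)*s; Y=-(W[...,0]-.5604)*s+(W[...,1]-.189)*c
  m=(abs(X)<.004)&(abs(Y-.09)<.035)&(z>.055)&(z<.09); b=(abs(abs(X)-.035)<.015)&(abs(Y-.09)<.04)&(abs(z-.06)<.01); print(n,m.sum(),np.median(z[m])-np.median(z[b]))
plan([(.562,.109,.125)],[179.3],[18])"
```

```text
t 15.65 p [0.5617 0.1098 0.1352] yaw -148.49 tilt [0.0021 0.0003] j1,6 [  5.7 154.2] F [-0.1 -1.   0.8] T [0.02 0.01 0.02] w 0.818
side5 155 0.011758257064090644
side0 150 0.002470141893360568
top0 160 0.002153873069235819
[{"x": 0.0008, "y": -0.0, "z": 0.0002, "rx": -9.96, "ry": -0.48, "rz": -0.28}, {"x": 0.0009, "y": -0.0, "z": 0.0001, "rx": -9.96, "ry": 0.0, "rz": 0.0}, {"x": 0.0008, "y": -0.0001, "z": 0.0001, "rx": -9.96, "ry": 0.0, "rz": 0.0}, {"x": 0.0008, "y": -0.0001, "z": 0.0001, "rx": -9.97, "ry": 0.0, "rz": 0.0}, {"x": 0.0008, "y": -0.0001, "z": 0.0001, "rx": -9.96, "ry": 0.0, "rz": 0.0}, {"x": 0.0009, "y": -0.0001, "z": 0.0001, "rx": -9.96, "ry": -0.0, "rz": 0.0}, {"x": 0.0008, "y": -0.0002, "z": 0.0001, "rx": -9.96, "ry": -0.0, "rz": 0.0}, {"x": 0.0008, "y": -0.0001, "z": 0.0, "rx": -9.96, "ry": -0.0, "rz": 0.0}]
[{"x": 0.0009, "y": -0.0001, "z": 0.0, "rx": -9.96, "ry": -0.0, "rz": 0.0}, {"x": 0.0008, "y": -0.0002, "z": 0.0, "rx": -9.96, "ry": -0.0, "rz": 0.0}, {"x": 0.0008, "y": -0.0001, "z": -0.0, "rx": -9.96, "ry": -0.0, "rz": 0.0}, {"x": 0.0009, "y": -0.0001, "z": -0.0001, "rx": -9.96, "ry": -0.0, "rz": 0.0}, {"x": 0.0008, "y": -0.0002, "z": -0.0001, "rx": -9.97, "ry": -0.0, "rz": 0.0}, {"x": 0.0008, "y": -0.0001, "z": -0.0001, "rx": -9.96, "ry": -0.0, "rz": 0.0}, {"x": 0.0008, "y": -0.0, "z": -0.0001, "rx": -9.96, "ry": -0.0, "rz": -0.0}, {"x": 0.0009, "y": -0.0001, "z": -0.0001, "rx": -9.96, "ry": -0.0, "rz": -0.0}]
[{"x": 0.0008, "y": -0.0, "z": -0.0002, "rx": -9.96, "ry": -0.0, "rz": -0.0}, {"x": 0.0008, "y": -0.0001, "z": -0.0001, "rx": -9.96, "ry": -0.0, "rz": -0.0}]
end [0.562 0.109 0.125] 30.816578071792357
```

View pics/side6z.png

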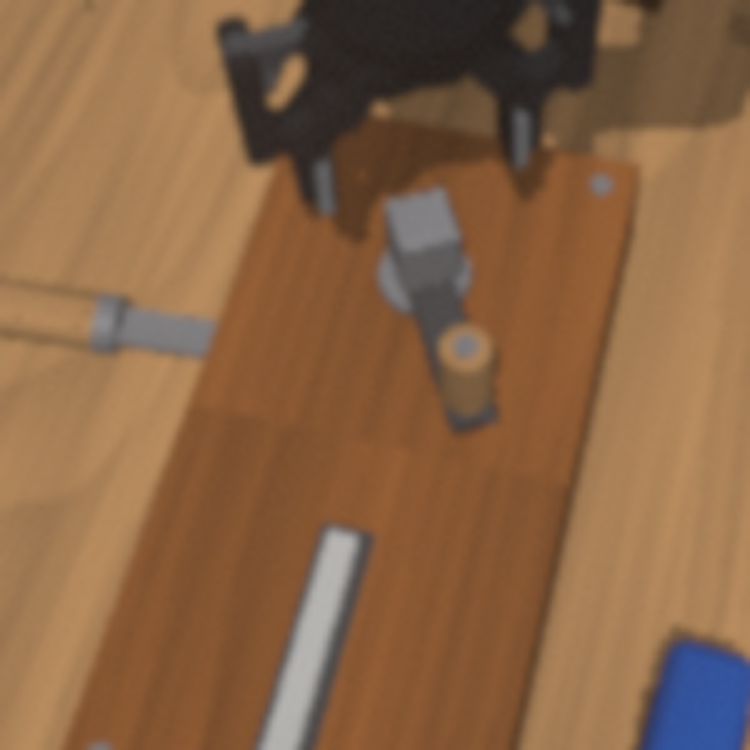

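{"name": "play_rows", "arguments": {
  "plan": [
    {"x": 0, "y": 0, "z": 0, "rx": -10.5, "ry": -0.48, "rz": -0.28, "hand": 0.07},
    {"x": 0, "y": 0, "z": 0, "rx": -10.5, "ry": 0, "rz": 0, "hand": 0.07},
    {"x": 0, "y": 0, "z": 0, "rx": -10.5, "ry": 0, "rz": 0, "hand": 0.07},
    {"x": 0, "y": 0, "z": 0, "rx": -10.5, "ry": 0, "rz": 0, "hand": 0.07},
    {"x": 0, "y": 0, "z": 0, "rx": -10.5, "ry": 0, "rz": 0, "hand": 0.07},
    {"x": 0, "y": 0, "z": 0, "rx": -10.5, "ry": 0, "rz": 0, "hand": 0.07},
    {"x": 0, "y": 0, "z": 0, "rx": -10.5, "ry": 0, "rz": 0, "hand": 0.07},
    {"x": 0, "y": 0, "z": 0, "rx": -10.5, "ry": 0, "rz": 0, "hand": 0.07}
  ]
}}

```text
clock: 16.7
tool_pos: [0.5691, 0.1107, 0.1515]
ee_rot: [0.855, 1.385, -0.838]
force: [0.6, 0.6, 0.6]
gripper_width: 0.819
```

{"name": "play_rows", "arguments": {
  "plan": [
    {"x": 0, "y": 0, "z": 0, "rx": -10.5, "ry": 0, "rz": 0, "hand": 0.07},
    {"x": 0, "y": 0, "z": 0, "rx": -10.5, "ry": 0, "rz": 0, "hand": 0.07},
    {"x": 0, "y": 0, "z": 0, "rx": -10.5, "ry": 0, "rz": 0, "hand": 0.07},
    {"x": 0, "y": 0, "z": 0, "rx": -10.5, "ry": 0, "rz": 0, "hand": 0.07},
    {"x": 0, "y": 0, "z": 0, "rx": -10.5, "ry": 0, "rz": 0, "hand": 0.07},
    {"x": 0, "y": 0, "z": 0, "rx": -10.5, "ry": 0, "rz": 0, "hand": 0.07},
    {"x": 0, "y": 0, "z": 0, "rx": -10.5, "ry": 0, "rz": 0, "hand": 0.07},
    {"x": 0, "y": 0, "z": 0, "rx": -10, "ry": 0, "rz": 0, "hand": 0.07}
  ]
}}

```text
clock: 17.7
tool_pos: [0.5724, 0.1111, 0.1606]
ee_rot: [-0.318, 1.517, 0.313]
force: [-0.6, -0.1, -0.6]
gripper_width: 0.823
```

```bash
python3 -c "
from plan import *
show()
plan([(.562,.109,.125)],[31-yawof(Ro.from_rotvec(robot.state()['ee_rot']).as_matrix())],[2])"
```

```text
t 17.7 p [0.5724 0.1111 0.1606] yaw 23.13 tilt [0.03  0.003] j1,6 [  5.7 -17.4] F [-0.6 -0.1 -0.6] T [ 0.   -0.08 -0.01] w 0.823
[{"x": 0.0176, "y": 0.0013, "z": -0.0057, "rx": -3.94, "ry": 1.63, "rz": 0.57}, {"x": 0.0178, "y": 0.0014, "z": -0.0051, "rx": -3.94, "ry": -0.0, "rz": 0.0}]
end [0.562 0.109 0.125] 30.99920374571225
```

{"name": "play_rows", "arguments": {
  "plan": [
    {"x": 0.01, "y": 0.001, "z": -0.006, "rx": -4, "ry": 1.63, "rz": 0.57, "hand": 0.07},
    {"x": 0.01, "y": 0.001, "z": -0.005, "rx": -4, "ry": 0, "rz": 0, "hand": 0.07},
    {"x": 0, "y": 0, "z": 0, "rx": 0, "ry": 0, "rz": 0, "hand": 0.07}
  ]
}}

```text
clock: 18.08
tool_pos: [0.5632, 0.1084, 0.1434]
ee_rot: [-0.43, 1.523, 0.429]
force: [-0.1, 0.6, -0.2]
gripper_width: 0.819
```

```bash
python3 -c "
from plan import *
show()
plan([(.562,.109,.077)],[31.2-yawof(Ro.from_rotvec(robot.state()['ee_rot']).as_matrix())],[4])"
```

```text
t 18.07 p [0.5632 0.1084 0.1434] yaw 31.41 tilt [0.0045 0.0004] j1,6 [  5.5 -25.9] F [-0.1  0.6 -0.2] T [ 0.03 -0.   -0.03] w 0.819
[{"x": 0.0166, "y": 0.0003, "z": -0.0002, "rx": 0.05, "ry": 0.23, "rz": 0.12}, {"x": 0.0166, "y": 0.0003, "z": -0.0002, "rx": 0.06, "ry": 0.0, "rz": -0.0}, {"x": 0.0166, "y": 0.0003, "z": -0.0002, "rx": 0.05, "ry": 0.0, "rz": -0.0}, {"x": 0.0166, "y": 0.0003, "z": -0.0001, "rx": 0.05, "ry": 0.0, "rz": -0.0}]
end [0.562 0.109 0.077] 31.204731312506926
```

{"name": "play_rows", "arguments": {
  "plan": [
    {"x": 0.014, "y": 0.001, "z": -0.001, "rx": 0, "ry": 0.23, "rz": 0.12, "hand": 0.07},
    {"x": 0.014, "y": 0, "z": 0, "rx": 0, "ry": 0, "rz": 0, "hand": 0.07},
    {"x": 0, "y": 0, "z": 0, "rx": 0, "ry": 0, "rz": 0, "hand": 0.07}
  ]
}}

```text
clock: 18.45
tool_pos: [0.5626, 0.1089, 0.1149]
ee_rot: [-0.428, 1.526, 0.428]
force: [-0.2, -0.4, 0.2]
gripper_width: 0.819
```

```bash
python3 -c "
from plan import *
show()
plan([(.562,.109,.079)],[31.2-yawof(Ro.from_rotvec(robot.state()['ee_rot']).as_matrix())],[3])"
```

```text
t 18.45 p [0.5626 0.1089 0.1149] yaw 31.31 tilt [0.0017 0.0003] j1,6 [  5.6 -25.7] F [-0.2 -0.4  0.2] T [0.03 0.03 0.02] w 0.819
[{"x": 0.012, "y": 0.0001, "z": -0.0002, "rx": 0.04, "ry": 0.09, "rz": 0.04}, {"x": 0.0119, "y": 0.0002, "z": -0.0001, "rx": 0.03, "ry": 0.0, "rz": -0.0}, {"x": 0.012, "y": 0.0001, "z": -0.0001, "rx": 0.04, "ry": 0.0, "rz": -0.0}]
end [0.562 0.109 0.079] 31.1966655705665
```

{"name": "play_rows", "arguments": {
  "plan": [
    {"x": 0.012, "y": 0, "z": 0, "rx": 0, "ry": 0.1, "rz": 0, "hand": 0.07},
    {"x": 0.012, "y": 0, "z": 0, "rx": 0, "ry": 0, "rz": 0, "hand": 0.07},
    {"x": 0.01, "y": 0, "z": 0, "rx": 0, "ry": 0, "rz": 0, "hand": 0.07},
    {"x": 0, "y": 0, "z": 0, "rx": 0, "ry": 0, "rz": 0, "hand": 0.07}
  ]
}}

```text
clock: 18.95
tool_pos: [0.5624, 0.1089, 0.078]
ee_rot: [-0.428, 1.529, 0.428]
force: [0.1, -0.1, 0.2]
gripper_width: 0.825
```

```bash
python3 -c "
from plan import *
show()"
```

```text
t 18.95 p [0.5624 0.1089 0.078 ] yaw 31.29 tilt [-0.0007 -0.0008] j1,6 [  5.6 -25.7] F [ 0.1 -0.1  0.2] T [-0.04 -0.06  0.03] w 0.825
```

{"name": "play_rows", "arguments": {
  "plan": [
    {"x": 0, "y": 0, "z": 0, "rx": 0, "ry": 0, "rz": 0, "hand": 0.02},
    {"x": 0, "y": 0, "z": 0, "rx": 0, "ry": 0, "rz": 0, "hand": 0.02},
    {"x": 0, "y": 0, "z": 0, "rx": 0, "ry": 0, "rz": 0, "hand": 0.02},
    {"x": 0, "y": 0, "z": 0, "rx": 0, "ry": 0, "rz": 0, "hand": 0.02},
    {"x": 0, "y": 0, "z": 0, "rx": 0, "ry": 0, "rz": 0, "hand": 0.02}
  ]
}}

```text
clock: 19.58
tool_pos: [0.5626, 0.1087, 0.0788]
ee_rot: [-0.429, 1.529, 0.427]
force: [0.2, 0.1, -0.8]
gripper_width: 0.298
```

```bash
python3 -c "
from plan import *
show()"
```

```text
t 19.57 p [0.5626 0.1087 0.0788] yaw 31.3 tilt [-0.0002 -0.0012] j1,6 [  5.6 -25.7] F [ 0.2  0.1 -0.8] T [-0.06  0.1  -0.03] w 0.298
```

Gripped. Turn ~125° clockwise.

{"name": "play_rows", "arguments": {
  "plan": [
    {"x": 0, "y": 0, "z": 0, "rx": 8, "ry": 0, "rz": 0, "hand": 0.02},
    {"x": 0, "y": 0, "z": 0, "rx": 10, "ry": 0, "rz": 0, "hand": 0.02},
    {"x": 0, "y": 0, "z": 0, "rx": 10, "ry": 0, "rz": 0, "hand": 0.02},
    {"x": 0, "y": 0, "z": 0, "rx": 10, "ry": 0, "rz": 0, "hand": 0.02},
    {"x": 0, "y": 0, "z": 0, "rx": 10, "ry": 0, "rz": 0, "hand": 0.02},
    {"x": 0, "y": 0, "z": 0, "rx": 10, "ry": 0, "rz": 0, "hand": 0.02}
  ]
}}

```text
clock: 20.32
tool_pos: [0.5623, 0.1083, 0.0788]
ee_rot: [0.386, 1.535, -0.39]
force: [-0.4, -0.1, -0.9]
gripper_width: 0.302
```

```bash
python3 -c "
from plan import *
show()"
```

```text
t 20.32 p [0.5623 0.1083 0.0788] yaw -28.37 tilt [-0.0005 -0.003 ] j1,6 [ 5.6 34.1] F [-0.4 -0.1 -0.9] T [-0.11  0.14  0.18] w 0.302
```

{"name": "play_rows", "arguments": {
  "plan": [
    {"x": 0, "y": 0, "z": 0, "rx": 10, "ry": 0, "rz": 0.15, "hand": 0.02},
    {"x": 0, "y": 0, "z": 0, "rx": 10, "ry": 0, "rz": 0, "hand": 0.02},
    {"x": 0, "y": 0, "z": 0, "rx": 10, "ry": 0, "rz": 0, "hand": 0.02},
    {"x": 0, "y": 0, "z": 0, "rx": 10, "ry": 0, "rz": 0, "hand": 0.02},
    {"x": 0, "y": 0, "z": 0, "rx": 10, "ry": 0, "rz": 0, "hand": 0.02},
    {"x": 0, "y": 0, "z": 0, "rx": 10, "ry": 0, "rz": 0, "hand": 0.02},
    {"x": 0, "y": 0, "z": 0, "rx": 5, "ry": 0, "rz": 0, "hand": 0.02},
    {"x": 0, "y": 0, "z": 0, "rx": 0, "ry": 0, "rz": 0, "hand": 0.02}
  ]
}}

```text
clock: 21.32
tool_pos: [0.5618, 0.1083, 0.0788]
ee_rot: [1.276, 1.162, -1.278]
force: [0.1, -0.3, -0.6]
gripper_width: 0.3
```

```bash
cat > stop.py <<'E'
from plan import *
show()
for i in range(2):
  p,d=robot.grab_frame('side');W=pts('side',d);z=W[...,2]; c,s=np.cos(np.radians(2)),np.sin(np.radians(2))
  X=(W[...,0]-.5604)*c+(W[...,1]-.189)*s; Y=-(W[...,0]-.5604)*s+(W[...,1]-.189)*c
  m=(abs(X)<.004)&(abs(Y-.09)<.035)&(z>.055)&(z<.09); b=(abs(abs(X)-.035)<.015)&(abs(Y-.09)<.04)&(abs(z-.06)<.01); print(m.sum(),np.median(z[m])-np.median(z[b]))
zoom(p,190,200,150,190,4,'pics/'+sys.argv[1])
E
python3 stop.py side7z.png
```

```text
t 21.32 p [0.5618 0.1083 0.0788] yaw -95.31 tilt [ 0.0003 -0.0021] j1,6 [  5.6 101. ] F [ 0.1 -0.3 -0.6] T [-0.07  0.06  0.06] w 0.3
158 0.01586679628777262
157 0.01589976907789724
```

View pics/side7z.png

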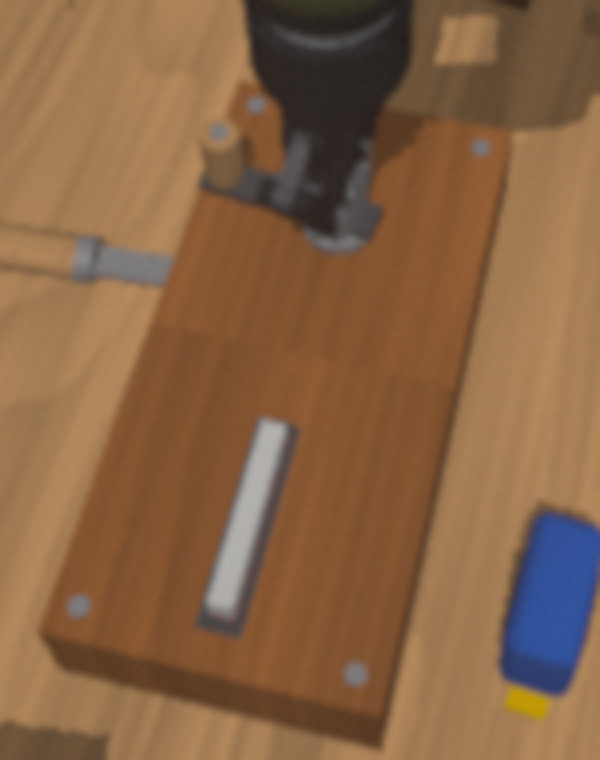

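The stop measures 15.9 mm and a reddish tint shows at its base near (225,615). Releasing and lifting away.

{"name": "play_rows", "arguments": {
  "plan": [
    {"x": 0, "y": 0, "z": 0, "rx": 0, "ry": 0, "rz": 0, "hand": 0.07},
    {"x": 0, "y": 0, "z": 0, "rx": 0, "ry": 0, "rz": 0, "hand": 0.07},
    {"x": 0, "y": 0, "z": 0, "rx": 0, "ry": 0, "rz": 0, "hand": 0.07},
    {"x": -0.01, "y": 0, "z": 0, "rx": 0, "ry": 0, "rz": 0, "hand": 0.07},
    {"x": -0.025, "y": 0, "z": 0, "rx": 0, "ry": 0, "rz": 0, "hand": 0.07},
    {"x": -0.04, "y": 0, "z": 0, "rx": 0, "ry": 0, "rz": 0, "hand": 0.07},
    {"x": -0.03, "y": 0, "z": 0, "rx": 0, "ry": 0, "rz": 0, "hand": 0.07},
    {"x": 0, "y": 0, "z": 0, "rx": 0, "ry": 0, "rz": 0, "hand": 0.07}
  ]
}}

```text
clock: 22.42
tool_pos: [0.5629, 0.1089, 0.1902]
ee_rot: [1.277, 1.161, -1.273]
force: [-0.5, -1.0, 0.0]
gripper_width: 0.82
```

```bash
python3 stop.py side8z.png; python3 - <<'E'
from h import *
p,d=robot.grab_frame('side');cv2.imwrite('pics/side9.png',p[:,:,::-1]);W=pts('side',d);z=W[...,2]
m=(z>.085)&(z<.125)&(np.hypot(W[...,0]-.5625,W[...,1]-.109)<.018); print('hubtop',m.sum(),W[m].mean(0),np.percentile(z[m],[50,90]))
E
```

```text
t 22.43 p [0.5629 0.1089 0.1902] yaw -95.19 tilt [ 0.0045 -0.0009] j1,6 [  5.6 100.8] F [-0.5 -1.   0. ] T [-0.    0.01  0.02] w 0.82
159 0.015717259514112833
156 0.015766143806992317
hubtop 217 [0.56177685 0.11242389 0.10334692] [0.10709689 0.10927891]
```

View pics/side9.png

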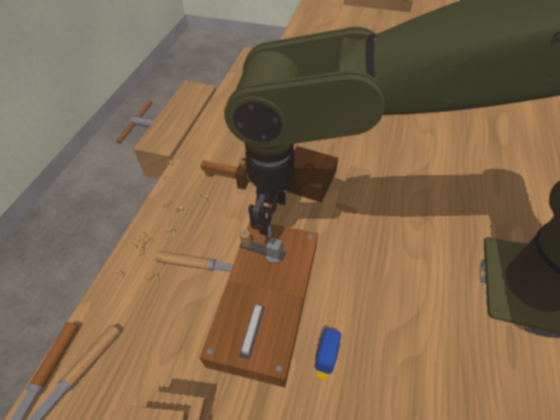

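View pics/side8z.png

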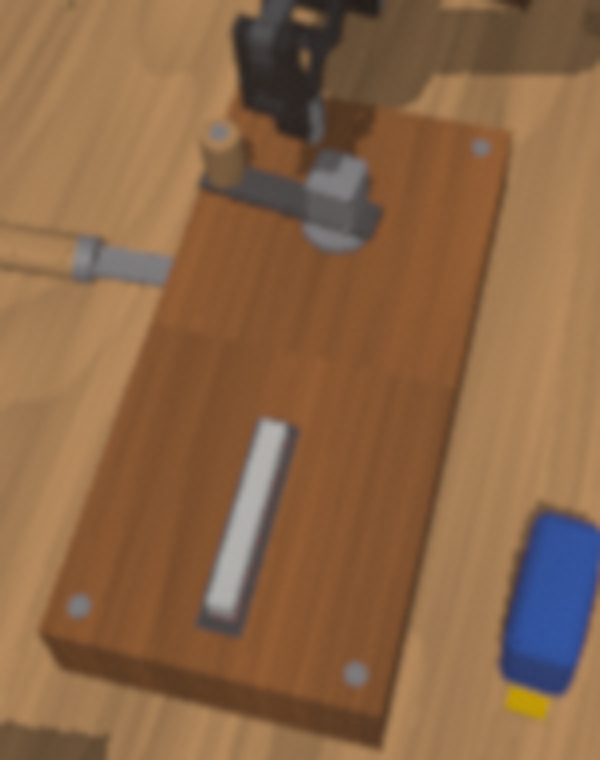

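The crank stands with its collar flush, the hub top is at 0.107 m (0.1075 expected), the gripper is clear, and the tools have not moved. Handing in.

{"name": "play_rows", "arguments": {
  "plan": [
    {"x": 0, "y": 0, "z": 0, "rx": 0, "ry": 0, "rz": 0, "hand": 0.07},
    {"x": 0, "y": 0, "z": 0, "rx": 0, "ry": 0, "rz": 0, "hand": 0.07}
  ]
}}

```text
clock: 22.82
tool_pos: [0.5587, 0.1084, 0.1821]
ee_rot: [1.27, 1.17, -1.284]
force: [-0.7, -0.5, 0.2]
gripper_width: 0.821
```

```bash
python3 -c "
from plan import *
show(); print(robot.sign_off())"
```

```text
t 22.82 p [0.5587 0.1084 0.1821] yaw -95.2 tilt [-0.009  -0.0022] j1,6 [  5.6 100.8] F [-0.7 -0.5  0.2] T [ 0.04 -0.03  0.01] w 0.821
the job is handed in; nothing more can be done
None
```

The job is handed in at about 23 s of the 72 s allowed. The crank is seated in the block and the stop is raised to its line, though sign-off gave no verdict.

- **Seating:** I gripped the crank by its hub, lifted it from the caddy and lowered it into the bore. It touched the hidden socket at about 8 N, and a 15° clockwise turn let the hex drop in until the collar sat on the block.
- **Turning:** I turned it clockwise about 281°, regripped half a turn back, turned about 127° more, then released and lifted clear.

**Last checks:**
- **Stop:** it stands about 15.7 to 15.9 mm above the block by the depth image, against a target of 16 mm. Before turning it read about 2.2 to 2.5 mm, and the turn count adds about 13.6 mm, so the two agree.
- **Red line:** it was too small in the picture to measure directly; only a reddish tint shows at the foot of the stop.
- **Crank:** the hub top is at 0.107 m (0.1075 m expected when fully home) and the collar looks flush. A depth average over the hub's top and side came out about 3 mm off the bore in y. I put that down to the visible side face and did not measure it separately.
- **Other tools:** the chisel, gauge and tape look unmoved in the final picture, judged by eye only. The offcut was hidden by the arm, and nothing was driven near it.
- **Gripper:** it is clear of everything, with no contact force on the arm.

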